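# Rehang the key cabinet's lift-off door

## Robot

A 6-joint arm with a two-finger parallel gripper is mounted at the origin on the work surface. World frame = base frame: x ahead of the robot, y to its left, z up, the work surface at z = 0. Lengths are in m, angles in degrees, forces in N, time in s.
With the tool pointing down it reaches from about 0.3 to 0.75 m from the base axis. Payload 8.5 kg.
Tool frame: the origin (TCP) lies on the centre line of the jaws, within the pads' length; the fingertips stand 25 mm ahead of it and the grasp point (between the pads) lies 6 mm ahead of it; z points along the fingers, y is the line along which they close (so a half turn about z gives the same grasp; the last joint's range is limited). The gripper opens to 85 mm and grips with 20 to 120 N. Pads are 22 mm wide; open, the fingers measure 114 mm over their backs; the gripper's body (76 mm by 85 mm) begins 54 mm behind the grasp point. The pads swing forward as they close: fully open they stand 13 mm farther back than shut.
Start: joints at [64.784, 21.807, 74.336, -0, 83.858, -12.336], TCP at [0.123, 0.536, 0.256] pointing down, gripper open.
Joint ranges: [-178.18, 178.18], [-50.72, 133.34], [12.68, 142.11], [-81.47, 261.47], [9.98, 163.14], [-165.26, 165.26]. Speed limits (degrees/s): [136.94, 136.94, 180, 180, 180, 180].

## Interface

Orientations are given as a 3x3 rotation matrix whose columns are the frame's x, y, z axes.
In Python, from rig import telemetry, optics, env gives the robot as it stands.
- The arm moves only by the tool send_rows, never from a script. Its argument "deltas" is a list that holds one entry, the list of rows, each a list of 7 numbers: the shift along the tool's x, y, z in m, then the turn, a rotation vector about the tool's x, y, z in rad, then the opening, from -1 (shut) to 1 (fully open), so that 0 is half open. In form: [[[x, y, z, ax, ay, az, grip], ...]]. A call has 1 to 12 rows; each row shifts and turns the commanded pose from where the row before left it, along the tool's axes as they then stand; what a row does not reach is not made up. A row lasts 1/8 s, in which the tool goes at most 62.5 mm and 10.7 degrees, less where a joint would pass 70% of its speed; a pose out of reach is approached as far as the arm can. A call is refused whole if a number of a shift passes 0.0625 or a number of a turn 0.188, either way. A call with a gripper value outside its range is refused whole. The fingers move at their own pace and stop on an object; "squeeze" is the grip in N (left out, the last holds). Time passes only in rows, so rows that do not move let the fingers close. It gives the time, the measured TCP pose, the force, the opening and the grip force at its end, in the units of the state.
- telemetry.observe(): the state, without advancing time (a new reading comes with each control period).
- optics.get_image(name): name is "scene" or "top" or "wrist"; returns a dict with "image" (420x560x3 uint8, red, green, blue), "range_z" (420x560 float32, m along the optical axis (not along the pixel's ray), 0 where there is no reading), "K" (3x3 intrinsics, pixels), "rvec" (rotation vector, rad) and "tvec" (3), from world to camera coordinates, as OpenCV has them; the wrist camera has in their place "hand_eye" (4x4, takes a point from camera to tool coordinates, whose origin is the TCP and whose axes are the flange's). Camera axes: x right, y down, z forward; pixel columns grow to the right and rows downward; lengths in m; the calibration is good to about 2 mm. The wrist camera is an equidistant fisheye: a pixel r from the principal point sees the ray r / f radians off the axis. A picture is of the moment at which its call begins: read the wrist's pose just before it.
- env.close_job(): hands the job in; it is judged then, once.
The state is a dict: "time_s": time; "q": joint angles; "qvel": joint speeds; "joint_efforts": joint torques, N m; "position": TCP position; "tool_rot": TCP orientation; "ft_force": force on the tool from outside, world axes, zero at the start; "wrist_torque": the same for the moment, N m; "grip_width": finger opening in m; "gripper_force": force on a finger pad.
Only numpy, scipy, OpenCV 4.12 (cv2) and the standard library are available. Lean on these libraries where they do the work, as an engineer would, in place of code of your own. Each camera call takes 0.05 s, during which the arm holds its last target. There are 200 camera calls.

## Task

The door of the key cabinet has been lifted off and is leaning on the document stand. Take it from the stand, hang it back on the cabinet by lowering both its hinge sockets together right down onto the two upright pintles (ease it down, do not let it drop), then swing it fully shut without slamming it. Do not disturb the other things on the desk.

Things in the scene. Friction and masses are not known exactly. Their poses are not given: they have to be found in the camera images.
- cabinet: Grey steel key cabinet bolted to the desk, left or right of centre, 200 mm wide, 90 deep, top at z = 196 mm, keys inside. Origin on the desk under the middle of its front face; x points out of the open front (roughly away from the robot; the cabinet's body is on the robot's side), y along its width, z up. Vertical hinge axis at x = 12.5, y = -91 mm.
- pintle_low (a point): Shoulder of the lower fixed hinge half, on the cabinet's hinge axis at z = 50 mm, where the door's socket comes to rest. A pin 10 mm in diameter rises 22 mm above this point, its last 6 mm tapering to 4 mm; below it is an 18 mm barrel, 22 mm high.
- pintle_high (a point): The same for the upper hinge, z = 150 mm, exactly above the lower one. Its barrel reaches down to z = 128 mm, so the door's lower socket cannot come down from above past it: bring the door in level from the front with its sockets 24 to 48 mm above their seats, then lower it.
- leaf: The loose door: grey steel panel 170 mm wide, 160 high, 20 thick, about 0.4 kg, flush lock on its front. Origin mid-thickness at the middle of its lower edge; x out of its front, y along its width to the free edge, z up the panel. Two hinge sockets beyond its -y edge. Hung and shut, its axes are parallel to the cabinet's, lower edge at z = 30 mm, back 2.5 mm off the cabinet's front.
- socket_low (a point): Centre of the lower mouth of the door's lower socket, a vertical tube of 20 mm outside, 13 mm bore, 26 mm long, open at both ends (leaf x = 0, y = -97, z = 20 mm). Meets pintle_low when fully down.
- socket_high (a point): The same for the upper socket (leaf x = 0, y = -97, z = 120 mm). Meets pintle_high when fully down. Once hung the door swings freely with a little play and stays where it is left; no catch. It opens clockwise seen from above. Hang it 60 to 90 degrees open, so that fingers on both faces stay clear of the cabinet.
- leaf_top (a point): Middle of the door's upper edge, mid-thickness (leaf z = 160 mm). At the start the door leans on the stand, right way up, 0.55 rad (31.5 degrees) from vertical, top towards the robot, front looking up and away from it. The top 70 mm of both faces is clear for fingers coming down along the panel's slope.
- free_edge (a point): On the back face of the door, at the free edge, half way up (leaf x = -10, y = 85, z = 80 mm). With the door shut it is at cabinet x = 2.5, y = 91 mm.
- stand: Small dark sheet-steel document stand fixed on the desk, on the side where the cabinet is not, 130 mm wide, top at 105 mm: a sloping back 85 mm long with a lip turned up 8 mm at its foot. Origin on the desk behind it, on its middle line; x points out of its front, roughly away from the robot. The door's lower edge rests on the lip at x = 130, z = 36 mm.
- calculator: Bystander, to be left alone: flat black desk calculator, 130 x 80 x 16 mm. Origin at its underside.
- stapler: Bystander, to be left alone: black stapler lying across, 150 mm long, 44 mm high. Origin at its underside.
- stamp: Bystander, to be left alone: wooden hand stamp with a turned knob, 73 mm high. Origin at its underside.
- ink_pad: Bystander, to be left alone: grey ink pad, 115 x 75 x 14 mm. Origin at its underside.
- pen_mug: Bystander, to be left alone: white mug of pens, 90 mm high (pens to 150 mm), beside the work. Origin at its underside.
- tape_dispenser: Bystander, to be left alone: black tape dispenser, 150 mm long, 75 mm high, beside the work. Origin at its underside.
Mind the look-alikes: they are no part of the job. What is shaped like the cabinet but green or yellow is not meant.

How it is judged:
By the outcome, as a careful person would: the job done as asked, in the order asked, and still so for the second after the job is handed in, with the robot touching nothing.
It also fails if it takes over 59 s, if anything falls off the work surface, if the arm or the gripper's body presses on something with over 40 N, if the wrist force passes 120 N, or if a joint passes its speed limit or range.

## Working session

There is one attempt and no reset: what is moved stays moved. The work goes in short steps, Python scripts to look and compute and a tool call to move; the robot and the scene stay as the last step left them, time stands still between calls to the robot, and variables do not carry over. Pictures are saved under pics/ and viewed, at most 10 in all, crops included, and the job is handed in when it is done.

Besides the shell and the picture viewer there is one more tool, called as name(argument=value, ...), one argument or row to a line, values as JSON. send_rows: Moves the arm, as the interface text tells. Its arguments: {"type":"object","properties":{"deltas":{"type":"array"},"squeeze":{"type":"number"}},"required":["deltas"]}

```bash
mkdir -p pics; ls
python3 - <<'E'
from rig import telemetry, optics
import cv2, numpy as np, pickle
s=telemetry.observe(); print(s)
d={n:optics.get_image(n) for n in("scene","top")}
pickle.dump(d,open('imgs.pkl','wb'))
for n in d:
    cv2.imwrite(f'pics/{n}0.png',cv2.resize(d[n]['image'][:,:,::-1],(800,600),interpolation=cv2.INTER_CUBIC))
    print(n,d[n]['K'],d[n]['rvec'],d[n]['tvec'])
E
```

```text
pics
{'time_s': 0.0, 'q': array([ 6.47835398e+01,  2.18398509e+01,  7.43848277e+01, -1.17946642e-03,
        8.38580452e+01, -1.23361967e+01]), 'qvel': array([ 0.03915655, -0.09852111,  0.03282704, -0.00846066, -0.10199713,
        0.01534332]), 'joint_efforts': array([-2.26844160e-03, -4.48457122e+01, -2.31263602e+01, -3.35683299e-04,
        4.79665148e-03, -3.30234809e-05]), 'position': array([0.12250014, 0.53591707, 0.255722  ]), 'tool_rot': array([[-9.74838447e-01,  2.22911746e-01, -5.96599556e-04],
       [ 2.22912358e-01,  9.74837603e-01, -1.31493488e-03],
       [ 2.88473250e-04, -1.41483849e-03, -9.99998958e-01]]), 'ft_force': array([-0.02490605, -0.21978713, -1.04206961]), 'wrist_torque': array([-0.03737678,  0.06301166, -0.00882254]), 'gripper_force': 0.0, 'grip_width': 0.08539178477362404}
scene [[443.07053505   0.         274.32653673]
 [  0.         443.07053505 208.47921942]
 [  0.           0.           1.        ]] [ 1.94162674  1.02841685 -0.57674464] [-0.28381078 -0.12901983  1.85524778]
top [[455.16190573   0.         283.83476174]
 [  0.         455.16190573 216.32117318]
 [  0.           0.           1.        ]] [ 2.14271674 -2.15456801  0.13255751] [0.00660032 0.53243253 1.53418121]
```

View pics/scene0.png

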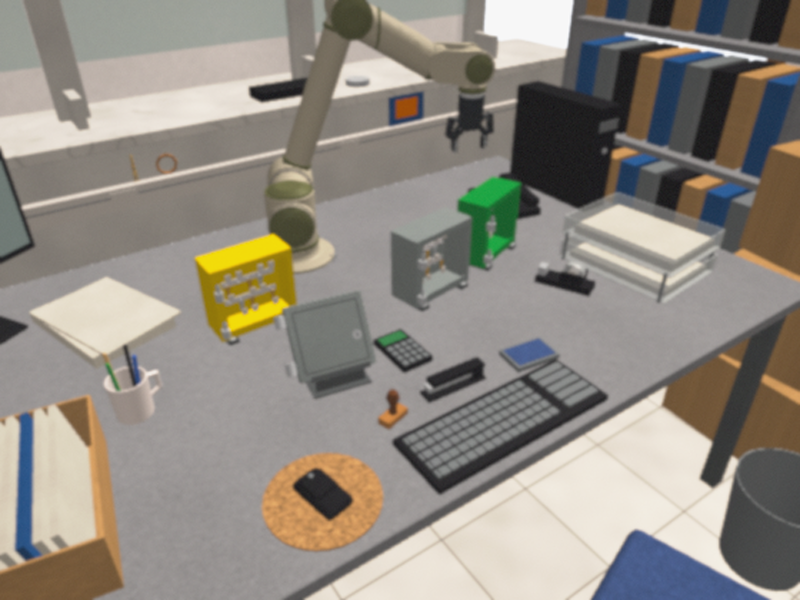

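View pics/top0.png

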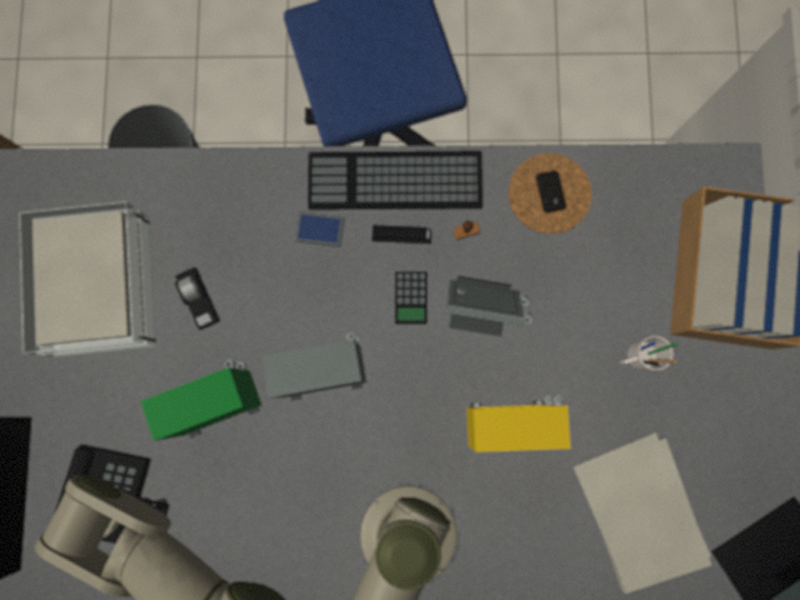

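Scene: wanted cabinet is the grey one, scene (430,255)/top (312,368). Look-alikes are green at scene (490,220)/top (200,403) and yellow at (245,285)/top (520,428). The only loose door leans on the stand at scene (330,340)/top (487,298), with its sockets at top (528,302) and (528,318), i.e. towards -y. The cabinet hinge is at top (352,338).

```bash
cat > h.py <<'E'
import numpy as np, cv2, pickle
from scipy.spatial.transform import Rotation as R
def cloud(d):
    K=d['K'];z=d['range_z'];v,u=np.mgrid[:z.shape[0],:z.shape[1]]
    c=np.stack([(u-K[0,2])/K[0,0]*z,(v-K[1,2])/K[1,1]*z,z],-1)
    M=cv2.Rodrigues(d['rvec'])[0]; p=(c-d['tvec'])@M; p[z<=0]=np.nan; return p
def proj(d,P): return cv2.projectPoints(np.atleast_2d(P).astype(float),d['rvec'],d['tvec'],d['K'],None)[0][:,0]
E
python3 - <<'E'
from h import *
d=pickle.load(open('imgs.pkl','rb'))
for n in d:
    p=cloud(d[n]); im=d[n]['image'].astype(int); sat=im.max(2)-im.min(2)
    box={'top':((185,225,255,290),(305,270-85,375,235)),'scene':((270,145,330,215),(185,200,265,280))}[n]
    # cabinet top
    x0,y0,x1,y1=box[0]; q=p[y0:y1,x0:x1]; s=sat[y0:y1,x0:x1]
    m=(np.abs(q[...,2]-.196)<.012)&(s<25); P=q[m]; 
    r=cv2.minAreaRect((P[:,:2]*1000).astype(np.float32)); print(n,'cab',m.sum(),P[:,2].mean(),r,cv2.boxPoints(r).tolist())
    x0,y0,x1,y1=box[1]; q=p[y0:y1,x0:x1].reshape(-1,3); q=q[(q[:,2]>.06)&(q[:,2]<.3)]
    c=np.median(q,0)
    for i in range(8):
        k=q if i==0 else q[np.abs((q-c)@nn)<.006]
        c=k.mean(0); nn=np.linalg.svd(k-c,full_matrices=False)[2][2]
    nn*=np.sign(nn[2]); print(n,'door',len(q),len(k),c,nn,'tilt',np.arcsin(nn[2]),'yaw',np.degrees(np.arctan2(nn[1],nn[0])))
    nh=np.array([np.cos(a:=np.arctan2(nn[1],nn[0])),np.sin(a),0]);t=.55
    X=nh*np.cos(t)+np.array([0,0,np.sin(t)]);Y=np.cross([0,0,1],nh);Z=np.cross(X,Y)
    k=q[(np.abs((q-c)@nn)<.006)]
    for ax in(Y,Z): print(np.percentile(k@ax,[0,1,5,50,95,99,100]))
    print(c@X)
a=d['scene']['image'][140:285,180:340,::-1]; cv2.imwrite('pics/crop1.png',cv2.resize(a,(800,725*600//725),interpolation=cv2.INTER_CUBIC))
E
```

```text
scene cab 765 0.19318877908141516 ((385.392822265625, 203.92002868652344), (103.93384552001953, 205.6085968017578), 11.951167106628418) [[313.2637939453125, 293.7347717285156], [355.8408203125, 92.58287048339844], [457.5218505859375, 114.10528564453125], [414.94482421875, 315.2572021484375]]
scene door 2738 2576 [ 0.54292569 -0.18534666  0.11840939] [ 0.83802223 -0.14710296  0.52543264] tilt 0.5532235269850379 yaw -9.956033394785807
[-0.18957917 -0.18432724 -0.16629334 -0.08948345 -0.00691238  0.00044785
  0.00326907]
[-0.26690015 -0.26273342 -0.25723808 -0.19455887 -0.13405597 -0.12846451
 -0.12708431]
0.5450974123499004
top cab 1917 0.1958154682164925 ((384.8447570800781, 206.67855834960938), (90.06775665283203, 200.1290283203125), 9.962812423706055) [[323.1779479980469, 297.44287109375], [357.8020324707031, 100.33172607421875], [446.5115661621094, 115.91424560546875], [411.8874816894531, 313.025390625]]
top door 1209 989 [ 0.5369608  -0.17980628  0.12880191] [ 0.83125376 -0.14828178  0.53575152] tilt 0.5653975299175413 yaw -10.114224617075703
[-0.18519198 -0.17939462 -0.16161419 -0.08228531 -0.00280349  0.00463226
  0.00617693]
[-0.26558171 -0.2614383  -0.25501653 -0.17928401 -0.12448241 -0.12152509
 -0.11851408]
0.5449007072556155
```

View pics/crop1.png

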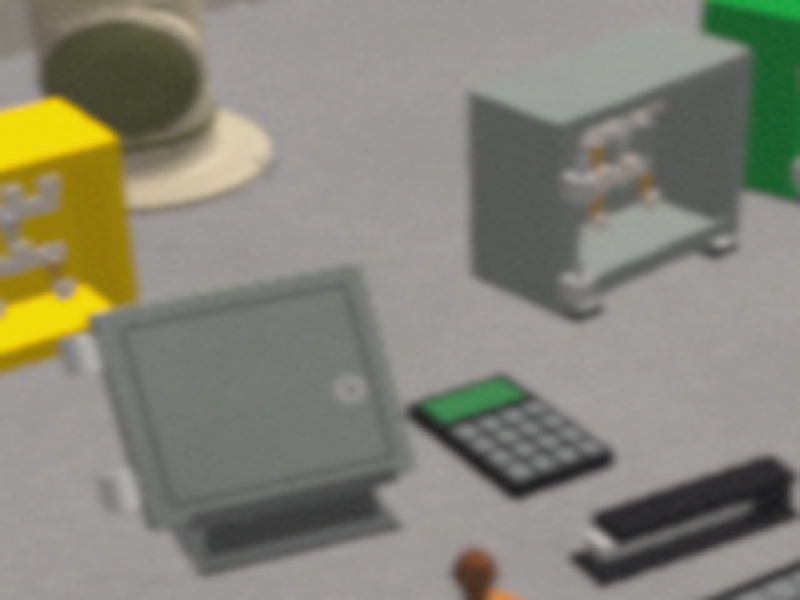

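The crop confirms it: grey cabinet with its two pintles at crop (580,180) and (578,290), door with sockets at (80,352) and (120,490). Next I plan the approach.

```bash
cat >> h.py <<'E'
from scipy.linalg import logm, expm
def T(Rm,p): M=np.eye(4);M[:3,:3]=Rm;M[:3,3]=p;return M
def leafR(yaw,t=0):  # columns leaf X,Y,Z
    nh=np.array([np.cos(yaw),np.sin(yaw),0]);X=nh*np.cos(t)+np.array([0,0,np.sin(t)]);Y=np.cross([0,0,1],nh);return np.c_[X,Y,np.cross(X,Y)]
L2T=np.c_[[0,-1,0],[1,0,0],[0,0,-1]].astype(float) # tool axes x,y,z in leaf coords (columns): x=-Y,y=X,z=-Z
L2T=np.c_[[0,-1,0],[1,0,0],[0,0,-1]].astype(float)
L2T[:,0]=np.cross(L2T[:,1],L2T[:,2])
def rows(A,B,n):
    D=expm(logm(np.linalg.inv(A)@B).real/n); return np.r_[D[:3,3],R.from_matrix(D[:3,:3]).as_rotvec()]
def now():
    from rig import telemetry
    s=telemetry.observe(); return s,T(s['tool_rot'],s['position'])
yawD=np.radians(-10.03); LR=leafR(yawD,.55); LP=LR@np.array([.535,-.080,-.2865])
LEAF=T(LR,LP)
def grasp(y,z): # tool pose with TCP at leaf (0,y,z)
    return LEAF@T(L2T,[0,y,z])
E
python3 - <<'E'
from h import *
np.set_printoptions(precision=4,suppress=True)
s,A=now(); print(LP,LEAF[:3,:3]); G=grasp(-2,0)
G=grasp(-.002,.136); P=grasp(-.002,.276); print(G,P[:3,3])
A2=A.copy();A2[2,3]+=.08
for n in(20,24): 
  r=rows(A2,P,n);print(n,r)
  M=A2
  for i in range(n):
    M=M@T(R.from_rotvec(r[3:]).as_matrix(),r[:3])
    if i%3==2: print(M[:3,3])
E
```

```text
[ 0.5827 -0.1843  0.0354] [[ 0.8395  0.1742 -0.5147]
 [-0.1485  0.9847  0.091 ]
 [ 0.5227 -0.      0.8525]]
[[ 0.1742  0.8395  0.5147  0.5123]
 [ 0.9847 -0.1485 -0.091  -0.1739]
 [ 0.      0.5227 -0.8525  0.1513]
 [ 0.      0.      0.      1.    ]] [ 0.4403 -0.1611  0.2707]
20 [-0.0407 -0.0096  0.004  -0.022  -0.0208  0.074 ]
[0.2307 0.4727 0.3256]
[0.3229 0.3874 0.3193]
[0.3946 0.2842 0.3145]
[0.4422 0.1679 0.3088]
[0.4636 0.0444 0.2996]
[ 0.4583 -0.0804  0.2847]
24 [-0.0339 -0.0078  0.0033 -0.0183 -0.0174  0.0617]
[0.2136 0.4848 0.327 ]
[0.2943 0.418  0.3211]
[0.3616 0.3378 0.3169]
[0.4133 0.2466 0.3129]
[0.4476 0.1477 0.3075]
[0.4636 0.0444 0.2996]
[ 0.461  -0.0598  0.2877]
[ 0.4403 -0.1611  0.2707]
```

send_rows(
  deltas=[
    [[0,0,-0.04,0,0,0,1],[0,0,-0.04,0,0,0,1],[-0.034,-0.0078,0.0033,-0.018,-0.0175,0.062,1],[-0.034,-0.0078,0.0033,-0.018,-0.0175,0.062,1],[-0.034,-0.0078,0.0033,-0.018,-0.0175,0.062,1],[-0.034,-0.0078,0.0033,-0.018,-0.0175,0.062,1],[-0.034,-0.0078,0.0033,-0.018,-0.0175,0.062,1],[-0.034,-0.0078,0.0033,-0.018,-0.0175,0.062,1],[-0.034,-0.0078,0.0033,-0.018,-0.0175,0.062,1],[-0.034,-0.0078,0.0033,-0.018,-0.0175,0.062,1],[-0.034,-0.0078,0.0033,-0.018,-0.0175,0.062,1],[-0.034,-0.0078,0.0033,-0.018,-0.0175,0.062,1]],
  ],
  squeeze=80,
)

```text
time_s: 1.6
position: [0.3814, 0.3072, 0.3165]
tool_rot: [[-0.647, 0.725, 0.236], [0.755, 0.653, 0.063], [-0.108, 0.219, -0.97]]
ft_force: [0.9, 0.1, 0.0]
grip_width: 0.0854
gripper_force: 0.0
```

send_rows(
  deltas=[
    [[-0.034,-0.0078,0.0033,-0.018,-0.0175,0.062,1],[-0.034,-0.0078,0.0033,-0.018,-0.0175,0.062,1],[-0.034,-0.0078,0.0033,-0.018,-0.0175,0.062,1],[-0.034,-0.0078,0.0033,-0.018,-0.0175,0.062,1],[-0.034,-0.0078,0.0033,-0.018,-0.0175,0.062,1],[-0.034,-0.0078,0.0033,-0.018,-0.0175,0.062,1],[-0.034,-0.0078,0.0033,-0.018,-0.0175,0.062,1],[-0.034,-0.0078,0.0033,-0.018,-0.0175,0.062,1],[-0.034,-0.0078,0.0033,-0.018,-0.0175,0.062,1],[-0.034,-0.0078,0.0033,-0.018,-0.0175,0.062,1],[-0.034,-0.0078,0.0033,-0.018,-0.0175,0.062,1],[-0.034,-0.0078,0.0033,-0.018,-0.0175,0.062,1]],
  ],
)

```text
time_s: 3.1
position: [0.4539, -0.0962, 0.2854]
tool_rot: [[0.062, 0.873, 0.484], [0.997, -0.037, -0.061], [-0.035, 0.487, -0.873]]
ft_force: [0.0, -0.1, -0.4]
grip_width: 0.0851
gripper_force: 0.0
```

Run:
```python
from h import *
from rig import optics
np.set_printoptions(precision=4,suppress=True)
s,A=now(); print(s['time_s'],s['q'],A); w=optics.get_image('wrist')
pickle.dump((A,w),open('w1.pkl','wb')); print(w['K'],w['hand_eye'])
for P in(grasp(-.002,.276),grasp(-.002,.136)):
  print(rows(A,P,1))
cv2.imwrite('pics/w1.png',w['image'][:,:,::-1])
```

```text
3.1 [-33.0881   1.2672 101.6378  15.8293  51.5013 -37.1471] [[ 0.0617  0.8729  0.484   0.4539]
 [ 0.9975 -0.0369 -0.0606 -0.0962]
 [-0.035   0.4865 -0.873   0.2854]
 [ 0.      0.      0.      1.    ]]
[[325.1923   0.     277.9144]
 [  0.     325.1923 209.0366]
 [  0.       0.       1.    ]] [[ 0.0003 -0.9476 -0.3194  0.0822]
 [ 1.      0.0005 -0.0003 -0.0007]
 [ 0.0005 -0.3194  0.9476 -0.1184]
 [ 0.      0.      0.      1.    ]]
[-0.0651 -0.0166  0.0102 -0.0395 -0.027   0.1155]
[-0.0691 -0.0113  0.15   -0.0395 -0.027   0.1155]
```

View pics/w1.png

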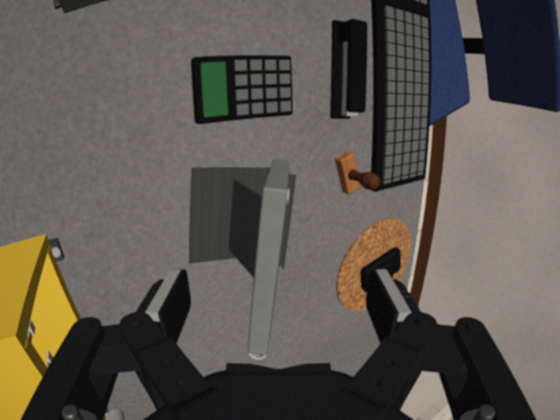

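The wrist view shows the door's top edge from (277,165) down to about (262,345), with a socket at (257,353), roughly centred between the fingers. I'll check the leaf model against wrist depth.

```bash
cat >> h.py <<'E'
def wcloud(A,w):
    K=w['K'];z=w['range_z'];v,u=np.mgrid[:z.shape[0],:z.shape[1]]
    a=(u-K[0,2])/K[0,0];b=(v-K[1,2])/K[1,1];r=np.hypot(a,b)+1e-9;k=np.tan(np.minimum(r,1.5))/r
    c=np.stack([a*k*z,b*k*z,z,np.ones_like(z)],-1); p=(c@(A@w['hand_eye']).T)[...,:3]; p[(z<=0)|(r>1.4)]=np.nan; return p
E
python3 - <<'E'
from h import *
np.set_printoptions(precision=4,suppress=True)
A,w=pickle.load(open('w1.pkl','rb')); p=wcloud(A,w)
l=(p-LP)@LR  # leaf coords
q=l[155:362,225:300].reshape(-1,3)
m=(np.abs(q[:,0])<.025)&(q[:,2]>.1)&(q[:,2]<.185); q=q[m]; print(len(q))
for i in range(3): print(i,np.percentile(q[:,i],[0,2,10,25,50,75,90,98,100]))
t=q[q[:,2]>.15]; print('top z vs y',[(round(y,2),np.median(t[np.abs(t[:,1]-y)<.01],0)) for y in(-.07,-.03,0,.03,.07)])
for y in(-.07,-.03,0,.03,.07):
  k=t[np.abs(t[:,1]-y)<.01]; print(y,len(k),np.percentile(k[:,0],[2,98]))
E
```

```text
4247
0 [-0.011  -0.01   -0.0083 -0.0053 -0.0003  0.0046  0.0076  0.0095  0.0108]
1 [-0.1081 -0.0998 -0.0627 -0.0276  0.0203  0.0595  0.0804  0.0833  0.0835]
2 [0.1001 0.119  0.1516 0.1607 0.1613 0.1618 0.1622 0.1628 0.1637]
top z vs y [(-0.07, array([-0.0002, -0.0697,  0.1613])), (-0.03, array([-0.0002, -0.0298,  0.1613])), (0, array([-0.0005, -0.0001,  0.1614])), (0.03, array([-0.0004,  0.0303,  0.1614])), (0.07, array([-0.001 ,  0.0702,  0.1616]))]
-0.07 301 [-0.0096  0.0094]
-0.03 390 [-0.0098  0.0096]
0 438 [-0.0097  0.0088]
0.03 498 [-0.0097  0.0087]
0.07 600 [-0.0104  0.0086]
```

The model agrees to about 1.5 mm. Aligning and descending.

```bash
sed -i 's/\[.535,-.080,-.2865\]/[.5347,-.0812,-.2853]/' h.py
python3 - <<'E'
from h import *
np.set_printoptions(precision=4,suppress=True)
s,A=now()
print(rows(A,grasp(-.003,.276),6)); print(rows(A,grasp(-.003,.276),1))
E
```

```text
[-0.0109 -0.0023  0.0015 -0.0067 -0.0041  0.0186]
[-0.0647 -0.0164  0.0084 -0.0399 -0.0247  0.1119]
```

send_rows(
  deltas=[
    [[-0.0109,-0.0023,0.0015,-0.0067,-0.0041,0.0186,1],[-0.0109,-0.0023,0.0015,-0.0067,-0.0041,0.0186,1],[-0.0109,-0.0023,0.0015,-0.0067,-0.0041,0.0186,1],[-0.0109,-0.0023,0.0015,-0.0067,-0.0041,0.0186,1],[-0.0109,-0.0023,0.0015,-0.0067,-0.0041,0.0186,1],[-0.0109,-0.0023,0.0015,-0.0067,-0.0041,0.0186,1],[0,0,0,0,0,0,1],[0,0,0,0,0,0,1]],
  ],
)

```text
time_s: 4.15
position: [0.4399, -0.1597, 0.2724]
tool_rot: [[0.168, 0.84, 0.516], [0.986, -0.143, -0.088], [-0.0, 0.523, -0.852]]
ft_force: [0.1, 0.5, -0.1]
grip_width: 0.085
gripper_force: 0.0
```

Run:
```python
from h import *
np.set_printoptions(precision=4,suppress=True)
s,A=now();print(s['q'])
print(rows(A,grasp(-.003,.276),1)); print(rows(A,grasp(-.003,.136),1))
```

```text
[-43.177    2.1531 103.9452  22.4606  49.0475 -44.628 ]
[-0.0036 -0.0007  0.0006  0.0004 -0.0031  0.0059]
[-0.004  -0.0008  0.1406  0.0004 -0.0031  0.0059]
```

send_rows(
  deltas=[
    [[-0.001,0,0.02,0,-0.0008,0.0015,1],[-0.001,0,0.02,0,-0.0008,0.0015,1],[-0.001,0,0.02,0,-0.0008,0.0015,1],[-0.001,0,0.02,0,-0.0007,0.0014,1],[0,0,0.02,0,0,0,1],[0,0,0.02,0,0,0,1],[0,0,0.02,0,0,0,1],[0,0,0,0,0,0,1],[0,0,0,0,0,0,1]],
  ],
)

```text
time_s: 5.28
position: [0.5114, -0.1761, 0.1536]
tool_rot: [[0.174, 0.839, 0.515], [0.985, -0.148, -0.091], [-0.0, 0.523, -0.852]]
ft_force: [-0.3, 0.3, 0.1]
grip_width: 0.0857
gripper_force: 0.0
```

Run:
```python
from h import *
np.set_printoptions(precision=4,suppress=True)
s,A=now();print(s['q'],s['ft_force'])
print(rows(A,grasp(-.003,.136),1))
```

```text
[-37.7846  19.1525 105.8825  29.4494  29.7224 -50.3004] [-0.3367  0.2817  0.101 ]
[ 0.0001 -0.001   0.0011  0.0009  0.      0.0005]
```

send_rows(
  deltas=[
    [[0,-0.001,0.001,0,0,0,0.3],[0,0,0,0,0,0,-0.3],[0,0,0,0,0,0,-1],[0,0,0,0,0,0,-1],[0,0,0,0,0,0,-1],[0,0,0,0,0,0,-1],[0,0,0,0,0,0,-1],[0,0,0,0,0,0,-1]],
  ],
  squeeze=80,
)

```text
time_s: 6.28
position: [0.5113, -0.1765, 0.1523]
tool_rot: [[0.174, 0.839, 0.516], [0.985, -0.148, -0.092], [-0.001, 0.524, -0.852]]
ft_force: [-2.0, 0.6, 5.4]
grip_width: 0.019
gripper_force: 79.4
```

send_rows(
  deltas=[
    [[0,0.0005,-0.004,0,0,0,-1],[0,0.001,-0.006,0,0,0,-1],[0,0.001,-0.01,0,0,0,-1],[0,0.008,-0.016,0,0,0,-1],[0,0.01,-0.017,0,0,0,-1],[0,0.01,-0.017,0,0,0,-1],[0,0.01,-0.017,0,0,0,-1],[0,0.01,-0.017,0,0,0,-1],[0,0,0,0,0,0,-1],[0,0,0,0,0,0,-1]],
  ],
)

```text
time_s: 7.52
position: [0.4992, -0.1738, 0.2655]
tool_rot: [[0.174, 0.84, 0.513], [0.985, -0.149, -0.09], [0.001, 0.521, -0.854]]
ft_force: [-0.3, -0.5, -4.9]
grip_width: 0.0192
gripper_force: 79.2
```

```bash
cat >> h.py <<'E'
cy=np.radians(9.96); CX=np.array([np.cos(cy),np.sin(cy),0]);CY=np.array([-np.sin(cy),np.cos(cy),0])
CAB=np.array([.3848,.2067,0])+.045*CX
HINGE=CAB+.0125*CX-.091*CY
GRIP=T(L2T,[0,-.003,.136])   # tool in leaf
def hang(lift,out,open_deg=75):
    Rl=leafR(cy-np.radians(open_deg)); p=HINGE+out*CX+Rl@[0,.097,.03+lift]; return T(Rl,p)@GRIP
E
python3 - <<'E'
from h import *
np.set_printoptions(precision=4,suppress=True)
s,A=now();print(s['q'],s['ft_force'],s['grip_width']); print(HINGE)
B=hang(.036,.08); B[2,3]+=.05; print(A[:3,3],B)
for n in(18,):
  r=rows(A,B,n);print(n,r); M=A
  for i in range(n):
    M=M@T(R.from_rotvec(r[3:]).as_matrix(),r[:3])
    if i%3==2: L=M@np.linalg.inv(GRIP); print(M[:3,3],L[:3,3],(L@[0,-.1,0,1])[:3])
E
```

```text
[-38.5982   8.9981  97.1663  19.8407  47.4125 -38.6319] [-0.2665 -0.4583 -4.93  ] 0.01919242184485774
[0.4572 0.127  0.    ]
[ 0.4992 -0.1738  0.2655] [[ 0.9066  0.422   0.      0.6212]
 [ 0.422  -0.9066  0.      0.1805]
 [ 0.      0.     -1.      0.252 ]
 [ 0.      0.      0.      1.    ]]
18 [ 0.0206 -0.0066 -0.0002  0.028  -0.0147  0.0519]
[ 0.496  -0.1096  0.2571] [ 0.5557 -0.1222  0.1355] [ 0.5231 -0.2166  0.1317]
[ 0.5024 -0.0453  0.2522] [ 0.5506 -0.0591  0.1257] [ 0.5034 -0.1471  0.1197]
[0.5185 0.0174 0.2501] [0.5549 0.0044 0.1197] [ 0.4941 -0.0747  0.1129]
[0.544  0.0769 0.25  ] [0.5687 0.0668 0.1166] [ 0.4959 -0.0015  0.1106]
[0.5785 0.1318 0.251 ] [0.5918 0.1264 0.1157] [0.5089 0.0706 0.112 ]
[0.6212 0.1805 0.252 ] [0.6239 0.1818 0.116 ] [0.5332 0.1396 0.116 ]
```

send_rows(
  deltas=[
    [[0.0206,-0.0066,-0.0002,0.028,-0.0147,0.0519,-1],[0.0206,-0.0066,-0.0002,0.028,-0.0147,0.0519,-1],[0.0206,-0.0066,-0.0002,0.028,-0.0147,0.0519,-1],[0.0206,-0.0066,-0.0002,0.028,-0.0147,0.0519,-1],[0.0206,-0.0066,-0.0002,0.028,-0.0147,0.0519,-1],[0.0206,-0.0066,-0.0002,0.028,-0.0147,0.0519,-1],[0.0206,-0.0066,-0.0002,0.028,-0.0147,0.0519,-1],[0.0206,-0.0066,-0.0002,0.028,-0.0147,0.0519,-1],[0.0206,-0.0066,-0.0002,0.028,-0.0147,0.0519,-1]],
  ],
)

```text
time_s: 8.65
position: [0.5191, 0.018, 0.2499]
tool_rot: [[0.609, 0.752, 0.253], [0.79, -0.602, -0.114], [0.067, 0.269, -0.961]]
ft_force: [0.9, -0.0, -5.2]
grip_width: 0.0191
gripper_force: 78.9
```

send_rows(
  deltas=[
    [[0.0206,-0.0066,-0.0002,0.028,-0.0147,0.0519,-1],[0.0206,-0.0066,-0.0002,0.028,-0.0147,0.0519,-1],[0.0206,-0.0066,-0.0002,0.028,-0.0147,0.0519,-1],[0.0206,-0.0066,-0.0002,0.028,-0.0147,0.0519,-1],[0.0206,-0.0066,-0.0002,0.028,-0.0147,0.0519,-1],[0.0206,-0.0066,-0.0002,0.028,-0.0147,0.0519,-1],[0.0206,-0.0066,-0.0002,0.028,-0.0147,0.0519,-1],[0.0206,-0.0066,-0.0002,0.028,-0.0147,0.0519,-1],[0.0206,-0.0066,-0.0002,0.028,-0.0147,0.0519,-1],[0,0,0,0,0,0,-1],[0,0,0,0,0,0,-1]],
  ],
)

```text
time_s: 10.02
position: [0.622, 0.18, 0.252]
tool_rot: [[0.906, 0.423, 0.0], [0.423, -0.906, -0.003], [-0.001, 0.003, -1.0]]
ft_force: [0.3, 0.2, -4.8]
grip_width: 0.019
gripper_force: 78.9
```

Run:
```python
from h import *
from rig import optics
np.set_printoptions(precision=4,suppress=True)
s,A=now();print(s['q'],s['ft_force'],s['grip_width'],A)
B=hang(.036,.08); print(rows(A,B,1))
d={n:optics.get_image(n) for n in("scene","top","wrist")}; pickle.dump((A,d),open('h1.pkl','wb'))
w=d['wrist']['image'][:,:,::-1]
a=cv2.resize(d['scene']['image'][120:240,250:370,::-1],(600,600),interpolation=cv2.INTER_CUBIC)
cv2.imwrite('pics/h1.png',a); cv2.imwrite('pics/h1w.png',w)
```

```text
[ 5.7408 32.1002 57.5118 -0.1583 90.388  70.719 ] [ 0.3393  0.2469 -4.796 ] 0.019026610339150183 [[ 0.9062  0.4229  0.0003  0.622 ]
 [ 0.4229 -0.9062 -0.0027  0.18  ]
 [-0.0009  0.0026 -1.      0.252 ]
 [ 0.      0.      0.      1.    ]]
[-0.0005 -0.001   0.05    0.0026  0.0009  0.0011]
```

View pics/h1.png

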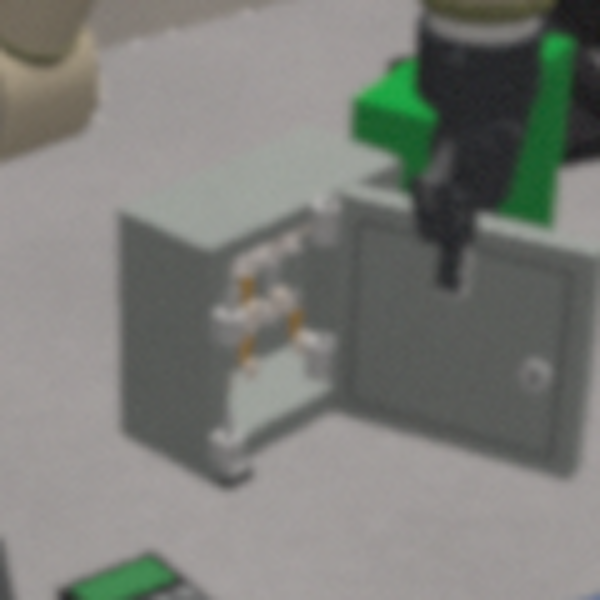

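View pics/h1w.png

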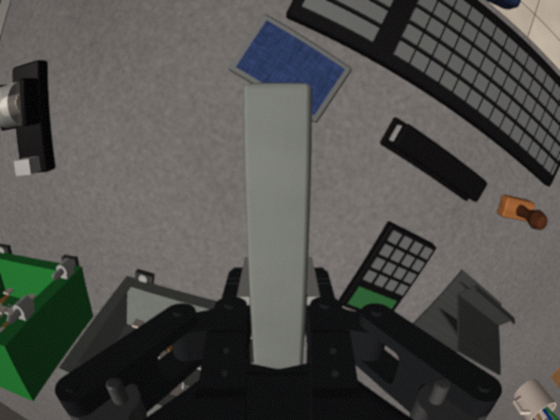

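Scene crop: pintles at (230,322) and (230,455), the door's sockets at (320,215) and (318,355), all upright. The wrist view shows the top edge square in the jaws. Next I measure the residuals of the in-hand leaf and the hinge.

Run:
```python
from h import *
np.set_printoptions(precision=4,suppress=True)
A,d=pickle.load(open('h1.pkl','rb')); L=A@np.linalg.inv(GRIP)
d0=pickle.load(open('imgs.pkl','rb'))
C={'scene':cloud(d['scene']),'top':cloud(d['top']),'wrist':wcloud(A,d['wrist'])}
f=lambda a:np.percentile(a,[0,1,5,50,95,99,100]) if len(a) else None
for n,p in C.items():
    q=((p.reshape(-1,3)-L[:3,3])@L[:3,:3]); q=q[np.isfinite(q).all(1)]
    m=(np.abs(q[:,0])<.02)&(q[:,1]>-.12)&(q[:,1]<.1)&(q[:,2]>-.015)&(q[:,2]<.18)
    if n!='scene': m&=(q[:,2]>.15)
    q=q[m]; print(n,len(q)); [print('  ',f(q[:,i])) for i in range(3)]
    if n=='scene':
        k=q[(np.abs(q[:,0]-.01)<.006)&(np.abs(q[:,1])<.08)&(q[:,2]>.005)&(q[:,2]<.105)]
        a=np.c_[np.ones(len(k)),k[:,1:]]; print('  front plane x=a+b y+c z',np.linalg.lstsq(a,k[:,0],rcond=None)[0])
        t=q[(q[:,0]>0)]
        for lo in(-.07,-.04,.04,.07): 
            b=q[np.abs(q[:,1]-lo)<.012]; print('   y',lo,'z range',f(b[:,2]))
        for zz in(.01,.033,.06,.09,.133): b=q[np.abs(q[:,2]-zz)<.008]; print('   z',zz,'y range',f(b[:,1]))
    else:
        for y in(-.07,.0,.03,.07):
            b=q[np.abs(q[:,1]-y)<.01]
            if len(b): print('   y',y,len(b),np.median(b[:,2]),np.percentile(b[:,0],[2,98]))
# hinge, from initial and present images
for nm,dd in(('s0',d0['scene']),('t0',d0['top']),('s1',d['scene']),('t1',d['top'])):
    p=cloud(dd).reshape(-1,3); p=p[np.isfinite(p).all(1)]
    c=np.c_[(p-CAB)@CX,(p-CAB)@CY,p[:,2]]
    for z0,z1 in((.028,.072),(.128,.172)):
        m=(c[:,0]>.002)&(c[:,0]<.035)&(np.abs(c[:,1]+.091)<.02)&(c[:,2]>z0-.003)&(c[:,2]<z1+.006); k=c[m]
        if len(k)>2: print(nm,z0,len(k),[np.percentile(k[:,i],[0,10,50,90,100]) for i in range(3)])
    m=(np.abs(c[:,2]-.196)<.01)&(np.abs(c[:,1])<.13)&(c[:,0]>-.12)&(c[:,0]<.03);k=c[m];r=cv2.minAreaRect((k[:,:2]*1000).astype(np.float32));print(nm,r)
```

```text
scene 2487
   [-0.018  -0.0087  0.0005  0.0105  0.015   0.0179  0.02  ]
   [-0.1045 -0.0995 -0.0816  0.009   0.0831  0.0862  0.0871]
   [-0.0045  0.0009  0.0085  0.0839  0.1571  0.1618  0.1796]
  front plane x=a+b y+c z [ 0.0109 -0.0009 -0.0019]
   y -0.07 z range [-0.0013  0.0003  0.0069  0.0876  0.1571  0.1592  0.1599]
   y -0.04 z range [-0.0001  0.0018  0.009   0.0858  0.1545  0.1584  0.1617]
   y 0.04 z range [-0.0043 -0.0002  0.0082  0.0868  0.1572  0.1592  0.1614]
   y 0.07 z range [-0.0018  0.002   0.0094  0.0874  0.1572  0.1593  0.1595]
   z 0.01 y range [-0.0816 -0.0808 -0.0748  0.0085  0.0848  0.0867  0.087 ]
   z 0.033 y range [-0.104  -0.1028 -0.0955 -0.0025  0.0811  0.0861  0.0869]
   z 0.06 y range [-0.0823 -0.0812 -0.0722  0.0073  0.0826  0.0858  0.0864]
   z 0.09 y range [-0.0825 -0.0812 -0.0745  0.0063  0.0827  0.0861  0.0864]
   z 0.133 y range [-0.1042 -0.1032 -0.0972  0.0079  0.0823  0.086   0.0871]
top 42
   [-0.0106 -0.0105 -0.0101 -0.0026  0.0052  0.0072  0.0077]
   [-0.042  -0.0418 -0.0398 -0.029  -0.0197 -0.0189 -0.0183]
   [0.1549 0.1549 0.155  0.1593 0.164
[... 1404 characters left out ...]
1 0.128 59 [array([0.0021, 0.0032, 0.0156, 0.0215, 0.0248]), array([-0.1051, -0.1006, -0.0968, -0.0894, -0.0822]), array([0.1259, 0.131 , 0.1464, 0.1676, 0.1753])]
s1 ((-43.53174591064453, -1.61871337890625), (209.64791870117188, 97.59265899658203), 89.745361328125)
t1 0.028 10 [array([0.0062, 0.0075, 0.0112, 0.0148, 0.0185]), array([-0.0995, -0.0988, -0.0965, -0.0945, -0.0938]), array([0.0283, 0.0441, 0.0508, 0.0704, 0.0728])]
t1 0.128 26 [array([0.0061, 0.0074, 0.0115, 0.0182, 0.0204]), array([-0.0991, -0.0977, -0.0927, -0.0848, -0.0821]), array([0.1291, 0.1468, 0.1498, 0.1681, 0.171 ])]
t1 ((-45.00242614746094, 0.31732177734375), (200.71510314941406, 89.61518096923828), 89.98609161376953)
```

```bash
cat >> h.py <<'E'
def cabpts(p):
    p=p.reshape(-1,3);p=p[np.isfinite(p).all(1)];c=np.c_[(p-CAB)@CX,(p-CAB)@CY,p[:,2]]
    return c[(c[:,0]>-.13)&(c[:,0]<.04)&(np.abs(c[:,1])<.13)&(c[:,2]>.015)&(c[:,2]<.21)]
E
python3 - <<'E'
from h import *
np.set_printoptions(precision=4,suppress=True)
A,d=pickle.load(open('h1.pkl','rb')); C=wcloud(A,d['wrist']); C[:,220:]=np.nan
c=cabpts(C); print(len(c),c.min(0),c.max(0))
t=c[(np.abs(c[:,2]-.196)<.006)]; print('top',len(t),[np.percentile(t[:,i],[0,2,50,98,100]) for i in range(3)] if len(t) else '')
s=c[np.abs(c[:,1]-.1)<.006]; print('side',len(s),np.median(s,0))
# rotate about tool: pose for viewing
s_,A=now(); B=A.copy(); B[:3,:3]=leafR(np.radians(-10))@L2T; B[:3,3]=HINGE+.17*CX+.05*CY+[0,0,.29]; print(B[:3,3],rows(A,B,8))
E
```

```text
3910 [-0.0914 -0.0314  0.015 ] [0.0001 0.0999 0.1973]
top 199 [array([-0.0267, -0.0246, -0.0033, -0.0005,  0.0001]), array([-0.0113, -0.0099,  0.0872,  0.0987,  0.0996]), array([0.1902, 0.1905, 0.1955, 0.1969, 0.1973])]
side 1558 [-0.0372  0.0962  0.0858]
[0.616  0.2057 0.29  ] [ 0.002  -0.0028 -0.0046  0.0004  0.0001 -0.12  ]
```

send_rows(
  deltas=[
    [[0.002,-0.003,-0.005,0,0,-0.12,-1],[0.002,-0.003,-0.005,0,0,-0.12,-1],[0.002,-0.003,-0.005,0,0,-0.12,-1],[0.002,-0.003,-0.005,0,0,-0.12,-1],[0.002,-0.003,-0.005,0,0,-0.12,-1],[0.002,-0.003,-0.005,0,0,-0.12,-1],[0.002,-0.003,-0.005,0,0,-0.12,-1],[0.002,-0.003,-0.005,0,0,-0.12,-1],[0,0,0,0,0,0,-1],[0,0,0,0,0,0,-1]],
  ],
)

```text
time_s: 11.42
position: [0.6149, 0.2068, 0.2928]
tool_rot: [[0.176, 0.984, 0.002], [0.984, -0.176, -0.003], [-0.002, 0.002, -1.0]]
ft_force: [0.3, -0.3, -4.4]
grip_width: 0.0189
gripper_force: 79.0
```

Run:
```python
from h import *
from rig import optics
np.set_printoptions(precision=4,suppress=True)
s,A=now();w=optics.get_image('wrist');pickle.dump((A,w),open('w2.pkl','wb'));print(A)
cv2.imwrite('pics/w2.png',w['image'][:,:,::-1])
c=cabpts(wcloud(A,w)); print(len(c))
t=c[(np.abs(c[:,2]-.196)<.006)]; print('top',len(t),[np.percentile(t[:,i],[0,2,50,98,100]) for i in range(3)])
for z0,z1 in((.028,.05),(.05,.072),(.128,.15),(.15,.174)):
    k=c[(c[:,0]>.003)&(c[:,2]>z0)&(c[:,2]<z1)&(c[:,1]<-.07)]; print(z0,len(k),[np.percentile(k[:,i],[0,5,50,95,100]) for i in range(2)] if len(k) else '')
```

```text
[[ 0.1762  0.9843  0.0016  0.6149]
 [ 0.9843 -0.1762 -0.0026  0.2068]
 [-0.0022  0.0021 -1.      0.2928]
 [ 0.      0.      0.      1.    ]]
22539
top 11243 [array([-0.0931, -0.0878, -0.0314, -0.0012,  0.0004]), array([-0.1013, -0.0966, -0.0059,  0.0918,  0.0994]), array([0.19  , 0.1914, 0.1965, 0.1978, 0.1988])]
0.028 124 [array([0.0031, 0.0091, 0.0174, 0.0198, 0.0208]), array([-0.1   , -0.0959, -0.0869, -0.083 , -0.0825])]
0.05 131 [array([0.0041, 0.0062, 0.014 , 0.0184, 0.0208]), array([-0.1006, -0.0976, -0.0894, -0.0846, -0.0826])]
0.128 232 [array([0.0033, 0.0086, 0.0178, 0.0203, 0.0208]), array([-0.1009, -0.0972, -0.087 , -0.0828, -0.082 ])]
0.15 229 [array([0.0033, 0.0078, 0.0141, 0.0184, 0.0208]), array([-0.101 , -0.0968, -0.0893, -0.0849, -0.0828])]
```

View pics/w2.png

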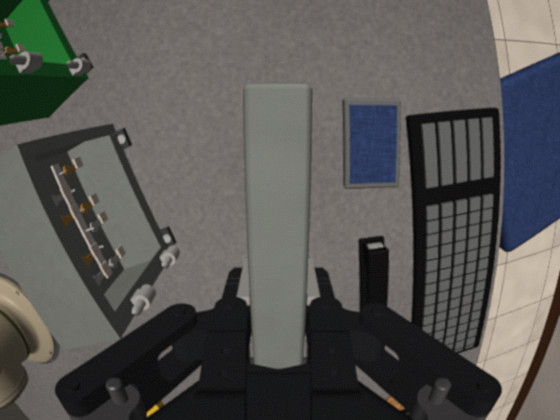

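Wrist view: upper pintle at (140,298), lower at (168,255). Both lie within 0.7 mm of the model. Going to the pre-hang pose.

```bash
sed -i 's/^HINGE=.*/HINGE=CAB+.0121*CX-.0912*CY/; s/\[0,-.003,.136\])   # tool/[.0005,-.0023,.136])   # tool/' h.py
python3 - <<'E'
from h import *
np.set_printoptions(precision=4,suppress=True)
s,A=now(); B=hang(.036,.06); r=rows(A,B,9); print(r)
M=A
for i in range(9):
    M=M@T(R.from_rotvec(r[3:]).as_matrix(),r[:3]); L=M@np.linalg.inv(GRIP)
    q=[(L@[0,y,0,1])[:3] for y in(-.107,.085)]; print([np.round([(k-CAB)@CX,(k-CAB)@CY,k[2]],3) for k in q])
E
```

```text
[-0.0037  0.0007  0.0101  0.0003  0.0001  0.1065]
[array([ 0.135, -0.137,  0.147]), array([0.219, 0.035, 0.146])]
[array([ 0.124, -0.136,  0.137]), array([0.226, 0.027, 0.136])]
[array([ 0.113, -0.133,  0.127]), array([0.233, 0.018, 0.126])]
[array([ 0.103, -0.129,  0.116]), array([0.238, 0.008, 0.116])]
[array([ 0.094, -0.123,  0.106]), array([ 0.242, -0.002,  0.106])]
[array([ 0.085, -0.117,  0.096]), array([ 0.245, -0.012,  0.096])]
[array([ 0.077, -0.11 ,  0.086]), array([ 0.247, -0.023,  0.086])]
[array([ 0.069, -0.102,  0.076]), array([ 0.248, -0.033,  0.076])]
[array([ 0.062, -0.094,  0.066]), array([ 0.248, -0.044,  0.066])]
```

send_rows(
  deltas=[
    [[-0.0037,0.0007,0.0101,0.0003,0.0001,0.1065,-1],[-0.0037,0.0007,0.0101,0.0003,0.0001,0.1065,-1],[-0.0037,0.0007,0.0101,0.0003,0.0001,0.1065,-1],[-0.0037,0.0007,0.0101,0.0003,0.0001,0.1065,-1],[-0.0037,0.0007,0.0101,0.0003,0.0001,0.1065,-1],[-0.0037,0.0007,0.0101,0.0003,0.0001,0.1065,-1],[-0.0037,0.0007,0.0101,0.0003,0.0001,0.1065,-1],[-0.0037,0.0007,0.0101,0.0003,0.0001,0.1065,-1],[-0.0037,0.0007,0.0101,0.0003,0.0001,0.1065,-1],[0,0,0,0,0,0,-1],[0,0,0,0,0,0,-1]],
  ],
)

```text
time_s: 12.85
position: [0.6022, 0.1771, 0.2025]
tool_rot: [[0.905, 0.425, 0.001], [0.425, -0.905, -0.0], [0.001, 0.001, -1.0]]
ft_force: [0.4, 0.9, -5.0]
grip_width: 0.0195
gripper_force: 78.9
```

Run:
```python
from h import *
np.set_printoptions(precision=4,suppress=True)
s,A=now(); print(s['ft_force'],s['q']);print(rows(A,hang(.036,.06),1)); print(rows(A,hang(.036,0),6))
```

```text
[ 0.3865  0.8897 -5.0219] [ 5.6035 31.8631 66.2104 -0.0112 81.8646 70.4475]
[-0.0004  0.0003  0.0005  0.0005 -0.001   0.0034]
[-0.0097 -0.0026  0.0001  0.0001 -0.0002  0.0006]
```

send_rows(
  deltas=[
    [[-0.0097,-0.0026,0.0001,0.0001,-0.0002,0.0006,-1],[-0.0097,-0.0026,0.0001,0.0001,-0.0002,0.0006,-1],[-0.0097,-0.0026,0.0001,0.0001,-0.0002,0.0006,-1],[-0.0097,-0.0026,0.0001,0.0001,-0.0002,0.0006,-1],[-0.0097,-0.0026,0.0001,0.0001,-0.0002,0.0006,-1],[-0.0097,-0.0026,0.0001,0.0001,-0.0002,0.0006,-1],[0,0,0,0,0,0,-1],[0,0,0,0,0,0,-1]],
  ],
)

```text
time_s: 13.85
position: [0.5429, 0.1666, 0.2016]
tool_rot: [[0.907, 0.42, -0.0], [0.42, -0.907, -0.0], [-0.0, -0.0, -1.0]]
ft_force: [0.1, -0.3, -4.8]
grip_width: 0.0194
gripper_force: 79.0
```

Run:
```python
from h import *
from rig import optics
np.set_printoptions(precision=4,suppress=True)
s,A=now(); print(s['ft_force']);print(rows(A,hang(.036,0),1)); print(rows(A,hang(.02,0),1))
im=optics.get_image('scene')['image']
cv2.imwrite('pics/h2.png',cv2.resize(im[130:230,260:360,::-1],(600,600),interpolation=cv2.INTER_CUBIC))
```

```text
[ 0.1251 -0.2694 -4.833 ]
[-0.0002  0.0003 -0.0004 -0.0001  0.0005 -0.0017]
[-0.0001  0.0003  0.0156 -0.0001  0.0005 -0.0017]
```

View pics/h2.png

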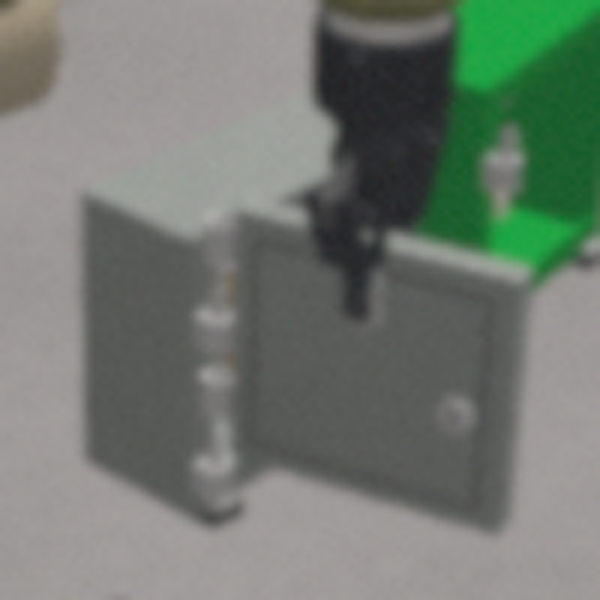

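In the crop the sockets at (216,250) and (217,395) stand straight above their pintles at (214,315) and (212,468). Easing down.

send_rows(
  deltas=[
    [[0,0.0003,0.003,0,0,-0.001,-1],[0,0,0.004,0,0,0,-1],[0,0,0.004,0,0,0,-1],[0,0,0.003,0,0,0,-1],[0,0,0.002,0,0,0,-1],[0,0,0.002,0,0,0,-1],[0,0,0.002,0,0,0,-1],[0,0,0,0,0,0,-1]],
  ],
)

```text
time_s: 14.9
position: [0.5426, 0.1664, 0.1814]
tool_rot: [[0.907, 0.421, -0.001], [0.421, -0.907, -0.0], [-0.001, -0.0, -1.0]]
ft_force: [0.5, 0.6, -5.1]
grip_width: 0.0193
gripper_force: 79.0
```

send_rows(
  deltas=[
    [[0,0,0.002,0,0,0,-1],[0,0,0.002,0,0,0,-1],[0,0,0.002,0,0,0,-1],[0,0,0.002,0,0,0,-1],[0,0,0.002,0,0,0,-1],[0,0,0.001,0,0,0,-1],[0,0,0,0,0,0,-1]],
  ],
)

```text
time_s: 15.78
position: [0.5427, 0.1663, 0.1704]
tool_rot: [[0.907, 0.421, -0.001], [0.421, -0.907, -0.0], [-0.001, -0.0, -1.0]]
ft_force: [-0.1, 0.2, -4.9]
grip_width: 0.019
gripper_force: 79.0
```

send_rows(
  deltas=[
    [[0,0,0.001,0,0,0,-1],[0,0,0.001,0,0,0,-1],[0,0,0.001,0,0,0,-1],[0,0,0.0007,0,0,0,-1],[0,0,0,0,0,0,-1]],
  ],
)

```text
time_s: 16.4
position: [0.5427, 0.1663, 0.1667]
tool_rot: [[0.907, 0.421, -0.001], [0.421, -0.907, -0.0], [-0.001, -0.0, -1.0]]
ft_force: [0.5, 0.1, -4.5]
grip_width: 0.0185
gripper_force: 79.0
```

send_rows(
  deltas=[
    [[0,0,0.0005,0,0,0,-1],[0,0,0.0005,0,0,0,-1],[0,0,0,0,0,0,-1]],
  ],
)

```text
time_s: 16.77
position: [0.543, 0.1664, 0.1664]
tool_rot: [[0.907, 0.421, 0.0], [0.421, -0.907, 0.0], [0.0, 0.0, -1.0]]
ft_force: [-0.1, 0.8, 3.0]
grip_width: 0.0187
gripper_force: 80.0
```

Contact at the expected seat height, and the weight has transferred to the pintles. Releasing and rising.

send_rows(
  deltas=[
    [[0,0,0,0,0,0,-0.5],[0,0,0,0,0,0,-0.3],[0,0,0,0,0,0,-0.1],[0,0,0,0,0,0,0],[0,0,0,0,0,0,0],[0,0,0,0,0,0,0],[0,0,-0.01,0,0,0,0],[0,0,-0.02,0,0,0,0],[0,0,-0.025,0,0,0,0],[0,0,-0.025,0,0,0,0],[0,0,0,0,0,0,0]],
  ],
  squeeze=40,
)

```text
time_s: 18.15
position: [0.5434, 0.1665, 0.248]
tool_rot: [[0.907, 0.421, 0.003], [0.421, -0.907, 0.0], [0.003, 0.001, -1.0]]
ft_force: [0.3, -0.3, 0.1]
grip_width: 0.0427
gripper_force: 0.0
```

Run:
```python
from h import *
from rig import optics
np.set_printoptions(precision=4,suppress=True)
s,A=now();print(s['ft_force'],s['grip_width'],A[:3,3]);d={n:optics.get_image(n) for n in('wrist','scene')}
L=hang(0,0)@np.linalg.inv(GRIP)
for n,p in(('wrist',wcloud(A,d['wrist'])),('scene',cloud(d['scene']))):
    q=((p.reshape(-1,3)-L[:3,3])@L[:3,:3]); q=q[np.isfinite(q).all(1)]
    t=q[(np.abs(q[:,0])<.02)&(np.abs(q[:,1])<.09)&(np.abs(q[:,2]-.16)<.006)]
    for y in(-.07,-.03,.03,.07):
        b=t[np.abs(t[:,1]-y)<.01]
        if len(b): print(n,y,len(b),np.percentile(b[:,2],[5,50,95]),np.percentile(b[:,0],[2,98]))
```

```text
[ 0.3024 -0.3203  0.1323] 0.04274452535782867 [0.5434 0.1665 0.248 ]
wrist -0.07 638 [0.1587 0.1598 0.1609] [-0.0097  0.0098]
wrist -0.03 818 [0.1577 0.1588 0.1598] [-0.0095  0.009 ]
wrist 0.03 1174 [0.1561 0.1573 0.1583] [-0.0102  0.0088]
wrist 0.07 1283 [0.155  0.1562 0.1574] [-0.0102  0.009 ]
scene -0.07 19 [0.155  0.1575 0.1596] [-0.0086  0.0127]
scene -0.03 20 [0.1542 0.1559 0.158 ] [-0.0084  0.0155]
scene 0.03 15 [0.154  0.1554 0.1576] [-0.0056  0.0146]
scene 0.07 8 [0.1547 0.1558 0.1571] [-0.0039  0.01  ]
```

The door hangs seated, with just a little play sag. Next I place shut fingers on its front face near the free edge.

```bash
cat >> h.py <<'E'
P2T=np.c_[[-1,0,0],[0,1,0],[0,0,-1]].astype(float)
def push(phi,d,z=.185):
    Rl=leafR(cy-np.radians(phi)); return T(Rl@P2T,np.r_[(HINGE+Rl@[d,.162,0])[:2],z])
E
python3 - <<'E'
from h import *
np.set_printoptions(precision=4,suppress=True)
s,A=now();B=push(75,.06,.25);r=rows(A,B,12);print(r,A[:3,3],B[:3,3]); M=A
for i in range(12):
    M=M@T(R.from_rotvec(r[3:]).as_matrix(),r[:3]); 
    if i%3==2: print(M[:3,3])
E
```

```text
[ 0.0011  0.0083 -0.0004 -0.0001  0.0001 -0.131 ] [0.5425 0.1663 0.2454] [0.629  0.1407 0.25  ]
[0.5584 0.1472 0.2465]
[0.5805 0.1356 0.2477]
[0.6052 0.1333 0.2488]
[0.629  0.1407 0.25  ]
```

send_rows(
  deltas=[
    [[0.0011,0.0083,-0.0004,0,0,-0.131,-1],[0.0011,0.0083,-0.0004,0,0,-0.131,-1],[0.0011,0.0083,-0.0004,0,0,-0.131,-1],[0.0011,0.0083,-0.0004,0,0,-0.131,-1],[0.0011,0.0083,-0.0004,0,0,-0.131,-1],[0.0011,0.0083,-0.0004,0,0,-0.131,-1],[0.0011,0.0083,-0.0004,0,0,-0.131,-1],[0.0011,0.0083,-0.0004,0,0,-0.131,-1],[0.0011,0.0083,-0.0004,0,0,-0.131,-1],[0.0011,0.0083,-0.0004,0,0,-0.131,-1],[0.0011,0.0083,-0.0004,0,0,-0.131,-1],[0.0011,0.0083,-0.0004,0,0,-0.131,-1]],
  ],
)

```text
time_s: 19.75
position: [0.6297, 0.141, 0.249]
tool_rot: [[-0.426, 0.905, -0.004], [0.905, 0.426, -0.0], [0.001, -0.003, -1.0]]
ft_force: [1.2, -0.2, -0.3]
grip_width: 0.0001
gripper_force: 0.0
```

send_rows(
  deltas=[
    [[0,0,0,0,0,0,-1],[0,0,0,0,0,0,-1]],
  ],
)

```text
time_s: 20.0
position: [0.6293, 0.1409, 0.2498]
tool_rot: [[-0.42, 0.907, -0.002], [0.907, 0.42, -0.0], [0.001, -0.002, -1.0]]
ft_force: [-0.1, 0.4, -0.3]
grip_width: 0.0002
gripper_force: 0.0
```

Run:
```python
from h import *
np.set_printoptions(precision=4,suppress=True)
s,A=now();print(s['q'],s['grip_width']);print(rows(A,push(75,.06),1));print(rows(push(75,.03),push(0,.03),40),rows(push(75,.03),push(0,.03),25))
```

```text
[  2.1283  31.931   58.1728  -0.0085  90.0346 -22.7176] 0.0002412654002913004
[-0.0001 -0.0002  0.0648 -0.0023 -0.0008 -0.002 ]
[ 0.0053  0.0009  0.      0.      0.     -0.0327] [ 0.0085  0.0013  0.      0.      0.     -0.0524]
```

send_rows(
  deltas=[
    [[0,0,0.016,-0.0023,-0.0008,-0.002,-1],[0,0,0.016,0,0,0,-1],[0,0,0.016,0,0,0,-1],[0,0,0.017,0,0,0,-1],[0.009,0,0,0,0,0,-1],[0.009,0,0,0,0,0,-1],[0.009,0,0,0,0,0,-1],[0.005,0,0,0,0,0,-1],[0.003,0,0,0,0,0,-1],[0,0,0,0,0,0,-1]],
  ],
)

```text
time_s: 21.25
position: [0.6149, 0.1728, 0.1856]
tool_rot: [[-0.424, 0.905, 0.002], [0.905, 0.424, 0.0], [-0.001, 0.001, -1.0]]
ft_force: [-0.2, -1.3, -0.4]
grip_width: 0.0
gripper_force: 0.0
```

send_rows(
  deltas=[
    [[0.0053,0.0008,0,0,0,-0.0327,-1],[0.0053,0.0008,0,0,0,-0.0327,-1],[0.0053,0.0008,0,0,0,-0.0327,-1],[0.0053,0.0008,0,0,0,-0.0327,-1],[0.0053,0.0008,0,0,0,-0.0327,-1],[0.0053,0.0008,0,0,0,-0.0327,-1],[0,0,0,0,0,0,-1]],
  ],
)

```text
time_s: 22.12
position: [0.6031, 0.2031, 0.1855]
tool_rot: [[-0.594, 0.805, 0.001], [0.805, 0.594, 0.0], [-0.001, 0.001, -1.0]]
ft_force: [0.0, -0.3, 0.5]
grip_width: -0.0001
gripper_force: 0.0
```

```bash
cat > st.py <<'E'
from h import *
from rig import optics
np.set_printoptions(precision=4,suppress=True)
s,A=now(); y=A[:3,1]; phi=np.degrees(cy)+90-np.degrees(np.arctan2(y[1],y[0])); print('tool phi',phi,'F',s['ft_force'],s['q'][5])
d=((A[:3,3]-HINGE)@leafR(cy-np.radians(phi))); print('tool in hinge-leaf frame',d)
p=cloud(optics.get_image('scene')).reshape(-1,3); q=p-HINGE; rr=np.hypot(q[:,0],q[:,1])
h=np.c_[q@CX,q@CY]
m=(q[:,2]>.05)&(q[:,2]<.13)&(rr>.05)&(rr<.175)&(h[:,0]>-.02)&(h[:,1]>-.05); 
# front-face line fit via RANSAC-like: distance 10mm from hinge
best=max(((np.sum(np.abs(q[m]@np.array([np.cos(a),np.sin(a),0])-.010)<.003),np.degrees(cy-a)) for a in cy-np.radians(np.arange(-5,90,.25)))); print('door phi est',best)
E
python3 st.py
```

```text
tool phi 63.55054793279612 F [ 0.0082 -0.2765  0.5115] -28.4375923782998
tool in hinge-leaf frame [0.0254 0.163  0.1855]
door phi est (np.int64(504), np.float64(65.75))
```

send_rows(
  deltas=[
    [[0.0053,0.0008,0,0,0,-0.0327,-1],[0.0053,0.0008,0,0,0,-0.0327,-1],[0.0053,0.0008,0,0,0,-0.0327,-1],[0.0053,0.0008,0,0,0,-0.0327,-1],[0.0053,0.0008,0,0,0,-0.0327,-1],[0.0053,0.0008,0,0,0,-0.0327,-1],[0.0053,0.0008,0,0,0,-0.0327,-1],[0.0053,0.0008,0,0,0,-0.0327,-1],[0.0053,0.0008,0,0,0,-0.0327,-1],[0.0053,0.0008,0,0,0,-0.0327,-1],[0.0053,0.0008,0,0,0,-0.0327,-1],[0.0053,0.0008,0,0,0,-0.0327,-1]],
  ],
)

```text
time_s: 23.68
position: [0.5636, 0.2532, 0.1854]
tool_rot: [[-0.857, 0.516, 0.001], [0.516, 0.857, 0.0], [-0.001, 0.001, -1.0]]
ft_force: [-0.2, -0.8, 0.0]
grip_width: -0.0
gripper_force: 0.1
```

send_rows(
  deltas=[
    [[0.0053,0.0008,0,0,0,-0.0327,-1],[0.0053,0.0008,0,0,0,-0.0327,-1],[0.0053,0.0008,0,0,0,-0.0327,-1],[0.0053,0.0008,0,0,0,-0.0327,-1],[0.0053,0.0008,0,0,0,-0.0327,-1],[0.0053,0.0008,0,0,0,-0.0327,-1],[0.0053,0.0008,0,0,0,-0.0327,-1],[0.0053,0.0008,0,0,0,-0.0327,-1],[0.0053,0.0008,0,0,0,-0.0327,-1],[0.0053,0.0008,0,0,0,-0.0327,-1],[0.0053,0.0008,0,0,0,-0.0327,-1],[0,0,0,0,0,0,-1]],
  ],
)

```text
time_s: 25.18
position: [0.5129, 0.2828, 0.1854]
tool_rot: [[-0.983, 0.182, 0.001], [0.182, 0.983, 0.0], [-0.001, 0.0, -1.0]]
ft_force: [-0.0, -0.3, 0.7]
grip_width: -0.0003
gripper_force: 0.0
```

```bash
python3 st.py
```

```text
tool phi 20.47504123177923 F [-0.0275 -0.2553  0.6689] -62.17699991386882
tool in hinge-leaf frame [0.0267 0.1637 0.1854]
door phi est (np.int64(445), np.float64(23.5))
```

send_rows(
  deltas=[
    [[0.0053,0.0008,0,0,0,-0.0327,-1],[0.0053,0.0008,0,0,0,-0.0327,-1],[0.0053,0.0008,0,0,0,-0.0327,-1],[0.0053,0.0008,0,0,0,-0.0327,-1],[0.0053,0.0008,0,0,0,-0.0327,-1],[0.004,0.0006,0,0,0,-0.0245,-1],[0.0027,0.0004,0,0,0,-0.0164,-1],[0.0027,0.0004,0,0,0,-0.0164,-1],[0.0027,0.0004,0,0,0,-0.0164,-1],[0.0027,0.0004,0,0,0,-0.0164,-1],[0,0,0,0,0,0,-1]],
  ],
)

```text
time_s: 26.6
position: [0.4725, 0.2917, 0.1853]
tool_rot: [[-0.998, -0.07, 0.001], [-0.07, 0.998, 0.0], [-0.001, -0.0, -1.0]]
ft_force: [0.2, 0.3, 0.4]
grip_width: -0.0001
gripper_force: 0.1
```

```bash
python3 st.py
```

```text
tool phi 5.9718721176586484 F [0.2147 0.2983 0.4349] -74.49357748202044
tool in hinge-leaf frame [0.0271 0.1635 0.1853]
door phi est (np.int64(375), np.float64(9.0))
```

send_rows(
  deltas=[
    [[0.0022,0.0003,0,0,0,-0.01,-1],[0.0022,0.0003,0,0,0,-0.01,-1],[0.0022,0.0003,0,0,0,-0.01,-1],[0.0022,0.0003,0,0,0,-0.01,-1],[0.0022,0.0003,0,0,0,-0.01,-1],[0.002,0.0002,0,0,0,-0.01,-1],[0.002,0.0002,0,0,0,-0.01,-1],[0.002,0,0,0,0,-0.01,-1],[0.0015,0,0,0,0,-0.01,-1],[0.001,0,0,0,0,0,-1],[0.001,0,0,0,0,0,-1],[0,0,0,0,0,0,-1]],
  ],
)

```text
time_s: 28.15
position: [0.452, 0.2913, 0.1853]
tool_rot: [[-0.987, -0.159, 0.001], [-0.159, 0.987, 0.0], [-0.001, -0.0, -1.0]]
ft_force: [1.2, -0.0, 0.0]
grip_width: 0.0002
gripper_force: 0.1
```

```bash
python3 st.py
```

```text
tool phi 0.8391302781033829 F [ 1.2215 -0.0219  0.0317] -78.92711729128241
tool in hinge-leaf frame [0.0214 0.1632 0.1853]
door phi est (np.int64(374), np.float64(1.9999999999999996))
```

send_rows(
  deltas=[
    [[0.001,0,0,0,0,-0.003,-1],[0.001,0,0,0,0,-0.003,-1],[0.0007,0,0,0,0,-0.003,-1],[0.0007,0,0,0,0,-0.003,-1],[0,0,0,0,0,0,-1]],
  ],
)

```text
time_s: 28.82
position: [0.4487, 0.2908, 0.1853]
tool_rot: [[-0.985, -0.171, 0.001], [-0.171, 0.985, 0.0], [-0.001, -0.0, -1.0]]
ft_force: [-0.7, 0.3, -0.1]
grip_width: -0.0001
gripper_force: 0.1
```

```bash
python3 st.py
```

```text
tool phi 0.14116995332523175 F [-0.6615  0.2712 -0.0552] -79.55090327385334
tool in hinge-leaf frame [0.0199 0.163  0.1853]
door phi est (np.int64(359), np.float64(0.7499999999999994))
```

send_rows(
  deltas=[
    [[0.0007,0,0,0,0,0,-1],[0.0007,0,0,0,0,0,-1],[0.0006,0,0,0,0,0,-1],[0,0,0,0,0,0,-1]],
  ],
)

```text
time_s: 29.38
position: [0.4469, 0.2905, 0.1853]
tool_rot: [[-0.985, -0.17, 0.002], [-0.17, 0.985, 0.0], [-0.002, -0.0, -1.0]]
ft_force: [1.6, 0.9, -0.9]
grip_width: -0.0003
gripper_force: 0.9
```

send_rows(
  deltas=[
    [[0.0006,0,0,0,0,0,-1],[0.0006,0,0,0,0,0,-1],[0,0,0,0,0,0,-1]],
  ],
)

```text
time_s: 29.75
position: [0.4467, 0.2904, 0.1854]
tool_rot: [[-0.985, -0.17, 0.004], [-0.17, 0.985, 0.001], [-0.005, 0.0, -1.0]]
ft_force: [7.9, 2.4, -3.6]
grip_width: -0.0002
gripper_force: 3.7
```

```bash
python3 st.py
```

```text
tool phi 0.15762895866758697 F [ 7.9248  2.3864 -3.6343] -79.48449713469005
tool in hinge-leaf frame [0.018  0.163  0.1854]
door phi est (np.int64(360), np.float64(0.25000000000000033))
```

The door is firm against its stop at about 8 N. Backing off, rising and verifying.

send_rows(
  deltas=[
    [[-0.001,0,0,0,0,0,-1],[-0.003,0,0,0,0,0,-1],[-0.012,0,0,0,0,0,-1],[-0.02,0,0,0,0,0,-1],[-0.02,0,0,0,0,0,-1],[-0.02,0,-0.02,0,0,0,-1],[-0.02,0,-0.04,0,0,0,-1],[-0.02,0,-0.04,0,0,0,-1],[0,0,0,0,0,0,-1],[0,0,0,0,0,0,-1]],
  ],
)

```text
time_s: 31.05
position: [0.5596, 0.3099, 0.2843]
tool_rot: [[-0.985, -0.17, -0.001], [-0.17, 0.985, -0.001], [0.001, -0.0, -1.0]]
ft_force: [-0.0, 0.3, 0.4]
grip_width: -0.0002
gripper_force: 0.0
```

```bash
python3 st.py
python3 - <<'E'
from h import *
from rig import optics
np.set_printoptions(precision=4,suppress=True)
s,A=now();print(s['ft_force'],s['time_s']);w=optics.get_image('wrist');sc=optics.get_image('scene')
c=wcloud(A,w).reshape(-1,3);c=c[np.isfinite(c).all(1)];c=np.c_[(c-CAB)@CX,(c-CAB)@CY,c[:,2]]
t=c[(np.abs(c[:,2]-.188)<.005)&(c[:,0]>.001)&(c[:,0]<.03)&(np.abs(c[:,1])<.1)]
for y in(-.07,-.04,0,.04,.08):
    b=t[np.abs(t[:,1]-y)<.008]
    if len(b): print(y,len(b),np.percentile(b[:,0],[3,97]),np.median(b[:,2]))
f=c[(c[:,2]>.05)&(c[:,2]<.17)&(np.abs(c[:,0]-.0225)<.01)]
for y in(-.07,0,.07):
    b=f[np.abs(f[:,1]-y)<.01]
    if len(b): print('front',y,len(b),np.median(b[:,0]))
cv2.imwrite('pics/f.png',cv2.resize(np.hstack([sc['image'][110:320,120:400],w['image'][105:315,140:420]])[:,:,::-1],(800,300)))
E
```

```text
tool phi 0.15050551332366524 F [-0.0147  0.3309  0.4107] -81.41271496242422
tool in hinge-leaf frame [0.1324 0.1629 0.2843]
door phi est (np.int64(388), np.float64(5.25))
[-0.3172  0.3549 -0.9073] 31.1
-0.07 423 [0.0035 0.0224] 0.18991629182979075
-0.04 550 [0.0057 0.0248] 0.18909853748473582
0 643 [0.0089 0.0279] 0.18789241740647597
0.04 637 [0.0123 0.0295] 0.18687009813861655
0.08 517 [0.0153 0.0296] 0.18565585079562438
front -0.07 219 0.023188837540439367
front 0 299 0.02873380647219982
```

View pics/f.png

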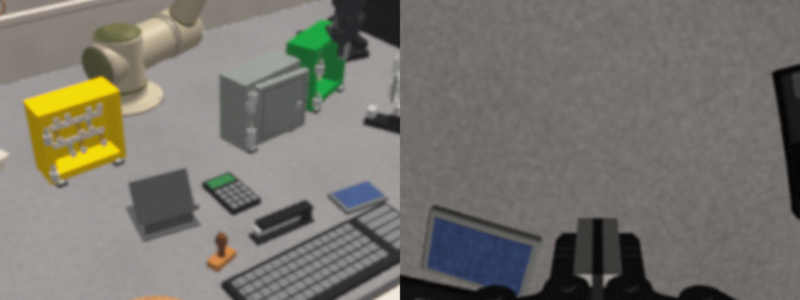

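The picture shows the door rebounded about 5° open (free edge ~13 mm out); everything else is in place. I'll push it again more softly and withdraw slowly.

send_rows(
  deltas=[
    [[0.02,0,0.033,0,0,0,-1],[0.02,0,0.033,0,0,0,-1],[0.02,0,0.033,0,0,0,-1],[0.02,0,0,0,0,0,-1],[0.008,0,0,0,0,0,-1],[0.004,0,0,0,0,0,-1],[0.002,0,0,0,0,0,-1],[0.002,0,0,0,0,0,-1],[0.002,0,0,0,0,0,-1],[0.002,0,0,0,0,0,-1],[0.002,0,0,0,0,0,-1],[0,0,0,0,0,0,-1]],
  ],
)

```text
time_s: 32.7
position: [0.4593, 0.2926, 0.1863]
tool_rot: [[-0.985, -0.171, 0.001], [-0.171, 0.985, 0.0], [-0.001, -0.0, -1.0]]
ft_force: [0.0, 0.2, 0.2]
grip_width: -0.0002
gripper_force: 0.1
```

```bash
python3 st.py
```

```text
tool phi 0.14281606260813362 F [0.0038 0.2372 0.2427] -79.75885502554341
tool in hinge-leaf frame [0.0307 0.163  0.1863]
door phi est (np.int64(374), np.float64(4.25))
```

send_rows(
  deltas=[
    [[0.0015,0,0,0,0,0,-1],[0.0015,0,0,0,0,0,-1],[0.0015,0,0,0,0,0,-1],[0.0015,0,0,0,0,0,-1],[0.0015,0,0,0,0,0,-1],[0.001,0,0,0,0,0,-1],[0.001,0,0,0,0,0,-1],[0.0007,0,0,0,0,0,-1],[0.0005,0,0,0,0,0,-1],[0.0005,0,0,0,0,0,-1],[0.0005,0,0,0,0,0,-1],[0,0,0,0,0,0,-1]],
  ],
)

```text
time_s: 34.25
position: [0.4478, 0.2906, 0.1863]
tool_rot: [[-0.985, -0.17, 0.001], [-0.17, 0.985, 0.0], [-0.001, -0.0, -1.0]]
ft_force: [-0.0, 0.4, -0.5]
grip_width: -0.0002
gripper_force: 0.1
```

send_rows(
  deltas=[
    [[0.0003,0,0,0,0,0,-1],[0.0003,0,0,0,0,0,-1],[0.0003,0,0,0,0,0,-1],[0,0,0,0,0,0,-1]],
  ],
)

```text
time_s: 34.75
position: [0.447, 0.2905, 0.1863]
tool_rot: [[-0.985, -0.17, 0.001], [-0.17, 0.985, 0.0], [-0.002, -0.0, -1.0]]
ft_force: [0.9, 1.3, 0.5]
grip_width: -0.0002
gripper_force: 0.2
```

```bash
python3 st.py
```

```text
tool phi 0.14321346476700114 F [0.9173 1.3077 0.4647] -79.51326861827809
tool in hinge-leaf frame [0.0182 0.163  0.1863]
door phi est (np.int64(367), np.float64(0.25000000000000033))
```

send_rows(
  deltas=[
    [[0.0002,0,0,0,0,0,-1],[0,0,0,0,0,0,-1],[0,0,0,0,0,0,-1]],
  ],
)

```text
time_s: 35.17
position: [0.4469, 0.2905, 0.1863]
tool_rot: [[-0.985, -0.17, 0.002], [-0.17, 0.985, 0.0], [-0.002, -0.0, -1.0]]
ft_force: [0.8, -0.1, -0.0]
grip_width: 0.0001
gripper_force: 0.8
```

send_rows(
  deltas=[
    [[-0.0001,0,0,0,0,0,-1],[-0.0001,0,0,0,0,0,-1],[-0.0001,0,0,0,0,0,-1],[-0.0001,0,0,0,0,0,-1],[-0.0001,0,0,0,0,0,-1],[-0.0002,0,0,0,0,0,-1],[-0.0002,0,0,0,0,0,-1],[-0.0003,0,0,0,0,0,-1],[-0.0003,0,0,0,0,0,-1],[-0.0005,0,0,0,0,0,-1],[-0.0005,0,0,0,0,0,-1],[-0.001,0,0,0,0,0,-1]],
  ],
)

```text
time_s: 36.67
position: [0.4502, 0.2911, 0.1863]
tool_rot: [[-0.985, -0.17, 0.001], [-0.17, 0.985, 0.0], [-0.001, -0.0, -1.0]]
ft_force: [0.1, -0.1, -0.2]
grip_width: 0.0001
gripper_force: 0.0
```

send_rows(
  deltas=[
    [[-0.003,0,0,0,0,0,-1],[-0.01,0,0,0,0,0,-1],[-0.02,0,0,0,0,0,-1],[-0.02,0,0,0,0,0,-1],[-0.02,0,-0.02,0,0,0,-1],[-0.02,0,-0.04,0,0,0,-1],[-0.02,0,-0.04,0,0,0,-1],[0,0,0,0,0,0,-1],[0,0,0,0,0,0,-1]],
  ],
)

```text
time_s: 37.8
position: [0.5613, 0.3102, 0.2853]
tool_rot: [[-0.985, -0.17, -0.0], [-0.17, 0.985, -0.0], [0.0, -0.0, -1.0]]
ft_force: [0.5, 0.5, -0.0]
grip_width: -0.0
gripper_force: 0.0
```

```bash
cat > v.py <<'E'
from h import *
from rig import optics
np.set_printoptions(precision=4,suppress=True)
s,A=now();print(s['ft_force'],s['time_s']);w=optics.get_image('wrist')
c=wcloud(A,w).reshape(-1,3);c=c[np.isfinite(c).all(1)];c=np.c_[(c-CAB)@CX,(c-CAB)@CY,c[:,2]]
t=c[(np.abs(c[:,2]-.188)<.005)&(c[:,0]>.001)&(c[:,0]<.045)&(np.abs(c[:,1])<.1)]
for y in(-.07,-.04,0,.04,.08):
    b=t[np.abs(t[:,1]-y)<.008]
    if len(b): print(y,len(b),np.percentile(b[:,0],[3,97]),np.median(b[:,2]))
E
python3 v.py
```

```text
[ 0.5326  0.5379 -0.0184] 37.8
-0.07 419 [0.0021 0.021 ] 0.1899101828013449
-0.04 542 [0.0028 0.0218] 0.18911807501505618
0 637 [0.0041 0.023 ] 0.18801516532440773
0.04 691 [0.0053 0.024 ] 0.18686184204875422
0.08 686 [0.0067 0.0252] 0.18565240183252155
```

send_rows(
  deltas=[
    [[0,0,0,0,0,0,-1],[0,0,0,0,0,0,-1],[0,0,0,0,0,0,-1]],
  ],
)

```text
time_s: 38.22
position: [0.5613, 0.3103, 0.2863]
tool_rot: [[-0.985, -0.171, 0.001], [-0.171, 0.985, -0.0], [-0.001, -0.0, -1.0]]
ft_force: [-0.2, -0.2, 0.5]
grip_width: -0.0001
gripper_force: 0.0
```

```bash
python3 v.py
```

```text
[-0.2493 -0.2321  0.5487] 38.225
-0.07 414 [0.0021 0.0209] 0.18998747273095626
-0.04 539 [0.003  0.0219] 0.18907720224067343
0 629 [0.0041 0.023 ] 0.18785151253146226
0.04 695 [0.0052 0.0241] 0.18676236539710428
0.08 694 [0.0067 0.0251] 0.1856674600484018
```

It stands still about 1.7° open: pressing on the stop makes it spring back. I'll repeat, stopping just before the stop loads up.

send_rows(
  deltas=[
    [[0.02,0,0.033,0,0,0,-1],[0.02,0,0.033,0,0,0,-1],[0.02,0,0.034,0,0,0,-1],[0.02,0,0,0,0,0,-1],[0.014,0,0,0,0,0,-1],[0.008,0,0,0,0,0,-1],[0.003,0,0,0,0,0,-1],[0.0015,0,0,0,0,0,-1],[0.001,0,0,0,0,0,-1],[0.001,0,0,0,0,0,-1],[0.001,0,0,0,0,0,-1],[0,0,0,0,0,0,-1]],
  ],
)

```text
time_s: 39.78
position: [0.4537, 0.2916, 0.1863]
tool_rot: [[-0.985, -0.17, 0.001], [-0.17, 0.985, 0.0], [-0.001, -0.0, -1.0]]
ft_force: [0.4, -0.4, -0.2]
grip_width: -0.0
gripper_force: 0.0
```

```bash
python3 st.py
```

```text
tool phi 0.14563204468876734 F [ 0.419  -0.38   -0.1991] -79.64712966727883
tool in hinge-leaf frame [0.025  0.163  0.1863]
door phi est (np.int64(371), np.float64(2.5000000000000004))
```

send_rows(
  deltas=[
    [[0.001,0,0,0,0,0,-1],[0.001,0,0,0,0,0,-1],[0.0008,0,0,0,0,0,-1],[0.0007,0,0,0,0,0,-1],[0.0006,0,0,0,0,0,-1],[0.0005,0,0,0,0,0,-1],[0.0005,0,0,0,0,0,-1],[0.0004,0,0,0,0,0,-1],[0.0003,0,0,0,0,0,-1],[0.0003,0,0,0,0,0,-1],[0.0002,0,0,0,0,0,-1],[0,0,0,0,0,0,-1]],
  ],
)

```text
time_s: 41.32
position: [0.4475, 0.2906, 0.1863]
tool_rot: [[-0.985, -0.17, 0.002], [-0.17, 0.985, 0.0], [-0.002, -0.0, -1.0]]
ft_force: [0.5, 0.9, 0.3]
grip_width: 0.0002
gripper_force: 0.1
```

```bash
python3 st.py
```

```text
tool phi 0.14553335995711336 F [0.4843 0.8504 0.3446] -79.52199030842552
tool in hinge-leaf frame [0.0187 0.163  0.1863]
door phi est (np.int64(367), np.float64(0.25000000000000033))
```

send_rows(
  deltas=[
    [[0,0,0,0,0,0,-1],[-0.0002,0,0,0,0,0,-1],[-0.0004,0,0,0,0,0,-1],[-0.001,0,0,0,0,0,-1],[-0.005,0,0,0,0,0,-1],[-0.02,0,0,0,0,0,-1],[-0.02,0,-0.01,0,0,0,-1],[-0.02,0,-0.03,0,0,0,-1],[-0.025,0,-0.03,0,0,0,-1],[-0.02,0,-0.03,0,0,0,-1],[0,0,0,0,0,0,-1],[0,0,0,0,0,0,-1]],
  ],
)

```text
time_s: 42.88
position: [0.5567, 0.3095, 0.2852]
tool_rot: [[-0.985, -0.171, -0.001], [-0.171, 0.985, -0.001], [0.001, -0.0, -1.0]]
ft_force: [0.7, 0.1, 0.3]
grip_width: -0.0001
gripper_force: 0.0
```

```bash
python3 v.py
```

```text
[0.7449 0.1093 0.2909] 42.875
-0.07 421 [0.002  0.0207] 0.18985324469943146
-0.04 546 [0.0026 0.0215] 0.18908900288376645
0 632 [0.0036 0.0225] 0.18779843797008175
0.04 704 [0.0049 0.0236] 0.18663341105771192
0.08 718 [0.0059 0.0247] 0.1855011919579076
```

Run:
```python
from h import *
from rig import optics
np.set_printoptions(precision=4,suppress=True)
s,A=now();print(s['time_s'],s['q'])
p=cloud(optics.get_image('scene')).reshape(-1,3);p=p[np.isfinite(p).all(1)];c=np.c_[(p-CAB)@CX,(p-CAB)@CY,p[:,2]]
k=c[(np.abs(c[:,0]-.025)<.012)&(c[:,1]>-.07)&(c[:,1]<.075)&(c[:,2]>.045)&(c[:,2]<.17)]
for i in range(4):
    a=np.c_[np.ones(len(k)),k[:,1],k[:,2]-.11]; b=np.linalg.lstsq(a,k[:,0],rcond=None)[0]; k=k[np.abs(a@b-k[:,0])<.006]
print(len(k),b,'phi',np.degrees(np.arctan(b[1])))
# tilted push pose: finger tip point at cab (x front+gap, y=.055, z=.10), tool tilted tip towards cabinet
for tilt in(35,):
  a=np.radians(tilt)
  Rl=leafR(cy)@P2T@R.from_rotvec([0,a,0]).as_matrix(); print(Rl[:,2])
```

```text
42.925 [ 18.4489  30.0372  55.8258  -0.0165  94.2008 -81.3739]
837 [ 0.0253  0.0276 -0.0116] phi 1.5795041282649827
[-0.5649 -0.0992 -0.8192]
```

The door stands 1.6° open and leans top-in: pushing at its top edge twists it within the hinge play. I'll push at mid-height with the tool tilted so the body stays clear.

```bash
cat >> h.py <<'E'
Rt=leafR(cy)@P2T@R.from_rotvec([0,np.radians(35),0]).as_matrix()
def cp(x,y,z): return T(Rt,np.r_[(CAB+x*CX+y*CY)[:2],z])
def rel(A): v=A[:3,3]-CAB; return np.array([v@CX,v@CY,v[2]])
E
python3 - <<'E'
from h import *
np.set_printoptions(precision=4,suppress=True)
s,A=now();print(rel(A));B=cp(.11,.052,.2);C=cp(.078,.052,.124)
r=rows(A,B,6);print(r);M=A
for i in range(6):
    M=M@T(R.from_rotvec(r[3:]).as_matrix(),r[:3]); t=M@[.011,0,.025,1]; M2=T(np.eye(3),t[:3]); print(rel(M),rel(M2))
print(rows(B,C,4))
E
```

```text
[0.142  0.0715 0.2853]
[ 0.0016 -0.0033  0.0153  0.      0.1017 -0.0004]
[0.1404 0.0683 0.27  ] [0.1268 0.0683 0.2462]
[0.1372 0.065  0.2549] [0.1214 0.065  0.2326]
[0.1325 0.0618 0.2402] [0.1145 0.0618 0.2197]
[0.1264 0.0585 0.226 ] [0.1064 0.0585 0.2075]
[0.1189 0.0553 0.2126] [0.0971 0.0553 0.1961]
[0.11  0.052 0.2  ] [0.0866 0.052  0.1858]
[-0.0043  0.      0.0202  0.     -0.      0.    ]
```

send_rows(
  deltas=[
    [[0.0016,-0.0033,0.0153,0,0.1017,0,-1],[0.0016,-0.0033,0.0153,0,0.1017,0,-1],[0.0016,-0.0033,0.0153,0,0.1017,0,-1],[0.0016,-0.0033,0.0153,0,0.1017,0,-1],[0.0016,-0.0033,0.0153,0,0.1017,0,-1],[0.0016,-0.0033,0.0153,0,0.1017,0,-1],[-0.0043,0,0.0202,0,0,0,-1],[-0.0043,0,0.0202,0,0,0,-1],[-0.0043,0,0.0202,0,0,0,-1],[-0.0043,0,0.0202,0,0,0,-1],[0,0,0,0,0,0,-1]],
  ],
)

```text
time_s: 44.35
position: [0.4965, 0.279, 0.124]
tool_rot: [[-0.806, -0.171, -0.567], [-0.139, 0.985, -0.099], [0.575, -0.001, -0.818]]
ft_force: [0.7, 0.1, -0.2]
grip_width: -0.0001
gripper_force: 0.0
```

Run:
```python
from h import *
np.set_printoptions(precision=4,suppress=True)
s,A=now();print(s['time_s'],s['q'],rel(A));print(rows(A,cp(.078,.052,.124),1),rows(A,cp(.053,.052,.124),1))
```

```text
44.35 [ 15.9658  44.8543  61.3191   3.6928 108.7419 -83.7704] [0.0775 0.0519 0.124 ]
[-0.0004  0.0001 -0.0003  0.0008 -0.0018 -0.0021] [ 0.0201  0.      0.0141  0.0008 -0.0018 -0.0021]
```

send_rows(
  deltas=[
    [[0.0082,0,0.0057,0,0,0,-1],[0.0082,0,0.0057,0,0,0,-1],[0.0033,0,0.0023,0,0,0,-1],[0.0008,0,0.0006,0,0,0,-1],[0.0008,0,0.0006,0,0,0,-1],[0.0008,0,0.0006,0,0,0,-1],[0.0008,0,0.0006,0,0,0,-1],[0.0008,0,0.0006,0,0,0,-1],[0.0008,0,0.0006,0,0,0,-1],[0.0004,0,0.0003,0,0,0,-1],[0.0004,0,0.0003,0,0,0,-1],[0,0,0,0,0,0,-1]],
  ],
)

```text
time_s: 45.85
position: [0.4672, 0.2739, 0.1249]
tool_rot: [[-0.808, -0.17, -0.563], [-0.14, 0.985, -0.098], [0.572, -0.0, -0.82]]
ft_force: [-0.4, 0.4, -0.1]
grip_width: 0.0001
gripper_force: 0.0
```

```bash
cat > pl.py <<'E'
from h import *
from rig import optics
np.set_printoptions(precision=4,suppress=True)
s,A=now();print(s['time_s'],s['ft_force'],s['gripper_force'],rel(A))
p=cloud(optics.get_image('scene')).reshape(-1,3);p=p[np.isfinite(p).all(1)];c=np.c_[(p-CAB)@CX,(p-CAB)@CY,p[:,2]]
k=c[(np.abs(c[:,0]-.024)<.008)&(c[:,1]>-.07)&(c[:,1]<.075)&(c[:,2]>.045)&(c[:,2]<.17)]
for i in range(4):
    a=np.c_[np.ones(len(k)),k[:,1],k[:,2]-.11]; b=np.linalg.lstsq(a,k[:,0],rcond=None)[0]; k=k[np.abs(a@b-k[:,0])<.004]
print(len(k),b,'phi',np.degrees(np.arctan(b[1])))
E
python3 pl.py
```

```text
45.85 [-0.3754  0.3548 -0.1361] 0.005447942057799082 [0.0477 0.0519 0.1249]
742 [ 0.0253  0.0248 -0.009 ] phi 1.4233708965884244
```

send_rows(
  deltas=[
    [[0.0004,0,0.0003,0,0,0,-1],[0.0004,0,0.0003,0,0,0,-1],[0.0004,0,0.0003,0,0,0,-1],[0.0004,0,0.0003,0,0,0,-1],[0.0004,0,0.0003,0,0,0,-1],[0,0,0,0,0,0,-1]],
  ],
)

```text
time_s: 46.65
position: [0.4647, 0.2735, 0.1248]
tool_rot: [[-0.808, -0.17, -0.563], [-0.14, 0.985, -0.098], [0.572, -0.0, -0.82]]
ft_force: [0.2, -0.2, -0.0]
grip_width: -0.0
gripper_force: 0.1
```

```bash
python3 pl.py
```

```text
46.65 [ 0.1979 -0.1504 -0.0291] 0.12614712257345673 [0.0452 0.0519 0.1248]
739 [ 0.0237  0.0094 -0.0169] phi 0.5358979941193953
```

send_rows(
  deltas=[
    [[0.0003,0,0.0002,0,0,0,-1],[0.0003,0,0.0002,0,0,0,-1],[0.0003,0,0.0002,0,0,0,-1],[0.0003,0,0.0002,0,0,0,-1],[0,0,0,0,0,0,-1]],
  ],
)

```text
time_s: 47.32
position: [0.4633, 0.2732, 0.1248]
tool_rot: [[-0.808, -0.17, -0.563], [-0.14, 0.985, -0.098], [0.572, -0.0, -0.82]]
ft_force: [0.9, -0.1, 0.6]
grip_width: 0.0002
gripper_force: 0.1
```

```bash
python3 pl.py
```

```text
47.325 [ 0.9438 -0.0578  0.5518] 0.14443310152273625 [0.0438 0.0519 0.1248]
712 [ 0.0229 -0.0035 -0.0124] phi -0.19818497250872186
```

The door is now shut (about 0°) with no load on the stop. Withdrawing.

send_rows(
  deltas=[
    [[-0.0002,0,-0.0001,0,0,0,-1],[-0.0004,0,-0.0003,0,0,0,-1],[-0.0016,0,-0.0011,0,0,0,-1],[-0.0082,0,-0.0057,0,0,0,-1],[-0.0164,0,-0.0115,0,0,0,-1],[-0.0164,0,-0.0115,0,0,0,-1],[0,0,0,0,0,0,-1]],
  ],
)

```text
time_s: 48.25
position: [0.5163, 0.2821, 0.1243]
tool_rot: [[-0.809, -0.17, -0.563], [-0.139, 0.985, -0.097], [0.572, -0.0, -0.821]]
ft_force: [-0.9, 0.2, -0.4]
grip_width: 0.0004
gripper_force: 0.0
```

```bash
python3 pl.py
```

```text
48.25 [-0.8597  0.1755 -0.4228] 0.0 [0.0975 0.0516 0.1243]
790 [ 0.0246  0.0214 -0.0156] phi 1.2242223282710114
```

Once released the door relaxes about 1.2° in its hinge play. One last gentle push, with a small sideways wiggle to settle the hinge before letting go.

send_rows(
  deltas=[
    [[0.0164,0,0.0115,0,0,0,-1],[0.0164,0,0.0115,0,0,0,-1],[0.0065,0,0.0046,0,0,0,-1],[0.0012,0,0.0009,0,0,0,-1],[0.0008,0,0.0006,0,0,0,-1],[0.0008,0,0.0006,0,0,0,-1],[0.0008,0,0.0006,0,0,0,-1],[0.0005,0,0.0004,0,0,0,-1],[0.0004,0,0.0003,0,0,0,-1],[0.0004,0,0.0003,0,0,0,-1],[0.0003,0,0.0002,0,0,0,-1],[0,0,0,0,0,0,-1]],
  ],
)

```text
time_s: 49.8
position: [0.4616, 0.2729, 0.1246]
tool_rot: [[-0.809, -0.17, -0.563], [-0.14, 0.985, -0.097], [0.572, -0.0, -0.821]]
ft_force: [1.5, 0.1, -0.5]
grip_width: 0.0004
gripper_force: 0.5
```

```bash
python3 pl.py
```

```text
49.8 [ 1.4824  0.067  -0.4598] 0.5249403091147542 [0.0421 0.0519 0.1246]
709 [ 0.0218 -0.0085 -0.0146] phi -0.4890954407405481
```

send_rows(
  deltas=[
    [[0,-0.003,0,0,0,0,-1],[0,0.003,0,0,0,0,-1],[0,-0.003,0,0,0,0,-1],[0,0.003,0,0,0,0,-1],[-0.0001,-0.002,-0.0001,0,0,0,-1],[-0.0001,0.002,-0.0001,0,0,0,-1],[-0.0003,0,-0.0002,0,0,0,-1],[-0.0016,0,-0.0011,0,0,0,-1],[-0.0082,0,-0.0057,0,0,0,-1],[-0.0164,0,-0.0115,0,0,0,-1],[-0.0164,0,-0.0115,0,0,0,-1],[0,0,0,0,0,0,-1]],
  ],
)

```text
time_s: 51.35
position: [0.5144, 0.2818, 0.1241]
tool_rot: [[-0.809, -0.17, -0.563], [-0.139, 0.985, -0.097], [0.572, -0.0, -0.821]]
ft_force: [-0.0, 0.1, -0.6]
grip_width: 0.0002
gripper_force: 0.0
```

```bash
python3 pl.py
```

```text
51.35 [-0.0469  0.1253 -0.5751] 0.0 [0.0956 0.0515 0.1241]
781 [ 0.0243  0.0169 -0.0113] phi 0.9667707208561402
```

```bash
python3 -c "
from rig import env
print(env.close_job())"
```

```text
the job is handed in; nothing more can be done
None
```

The door is hung on both pintles and swung to within about 1° of shut (free edge roughly 1.6 mm out): it sprang back slightly each time I let go, despite four pushes. I handed the job in at about 51 s with the arm clear, and nothing else on the desk appeared disturbed in the last full view, at about 31 s.

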